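# Roll-test two rollers and reject the one that rides high

## Robot

A 6-joint arm with a two-finger parallel gripper is mounted at the origin on a cart in front of the work surface, level with it; the furniture and walls round the work are solid. World frame = base frame: x ahead of the robot, y to its left, z up, the work surface at z = 0. Lengths are in mm, angles in rad, forces in N, time in s.
With the tool pointing down it reaches from about 400 to 925 mm from the base axis. Payload 12.5 kg.
Tool frame: the origin (TCP) lies on the mounting face of the last link; the fingertips stand 190 mm ahead of it and the grasp point (between the pads) lies 171 mm ahead of it; x points along the fingers, y is the direction in which the jaws open and shut, and the axes are right-handed (so a half turn about x gives the same grasp; the last joint's range is limited). The gripper opens to 95 mm and grips with 3 to 60 N. Pads are 20 mm wide; open, the fingers measure 119 mm over their backs; the gripper's body (75 mm by 180 mm) begins 59 mm behind the grasp point.
Start: joints at [-1.226, 0.491, 1.559, -0, 1.092, -0.106], TCP at [272.322, -562.553, 404.761] pointing down, gripper open.
Joint ranges: [-3.1, 3.1], [-0.84, 2.19], [0.05, 2.79], [-1.13, 4.28], [0.06, 2.93], [-2.69, 2.69]. Speed limits (rad/s): [2.22, 2.22, 2.79, 3.14, 3.14, 3.14].

## Interface

Orientations are given as [roll, pitch, yaw] about the fixed x, y, z axes, in that order (R = Rz(yaw) Ry(pitch) Rx(roll)).
In Python, from cell import env, eyes gives the robot as it stands. The module is installed in compiled form; this text tells all that it offers.
- The arm moves only by the tool jog_arm, never from a script. Its argument "deltas" is one flat list of numbers, 7 for each row, row after row: the shift along the tool's x, y, z in mm, then the turn, a rotation vector about the tool's x, y, z in rad, then the opening, from 0 (shut) to 1 (fully open). A call has 1 to 10 rows; each row shifts and turns the pose as measured when the row begins, along the tool's axes as they then stand; what a row does not reach is not made up. A row lasts 1/8 s, in which the tool goes at most 62.5 mm and 10.7 degrees, less where a joint would pass 70% of its speed; a pose out of reach is approached as far as the arm can. A call is refused whole if a number of a shift passes 62.5 or a number of a turn 0.188, either way. A call with a gripper value outside its range is refused whole. The fingers move at their own pace and stop on an object; the grip force is fixed at half the most. Time passes only in rows, so rows that do not move let the fingers close. It gives the time, the measured TCP pose, the force and the opening at its end, in the units of the state.
- env.state(): the state, without advancing time (a new reading comes with each control period).
- eyes.read_camera(name): name is "side" or "top"; returns a dict with "image" (384x512x3 uint8, red, green, blue), "fovy" (degrees; the focal length in pixels is half the picture's height over the tangent of half this angle, whatever the lens; pixels are square), "cx", "cy" (the principal point, pixels), "dist" ([k1, k2, p1, p2, k3] as OpenCV has them; the pictures are not rectified), "world_from_camera" (4x4, takes a point from camera to world coordinates). Camera axes: x right, y up, looking along -z (the intrinsics and any distortion apply to the point x, -y, -z); pixel columns grow to the right and rows downward; lengths in mm; the calibration is good to about 2 mm. A picture is of the moment at which its call begins. There is no depth.
- env.job_done(): hands the job in, once; it reports no verdict.
The state is a dict: "t": time; "joints": joint angles; "qvel": joint speeds; "tau": joint torques, N m; "eef_pos": TCP position; "tcp_rot": TCP orientation; "ft_force": force on the tool from outside, world axes, zero at the start; "moment": the same for the moment, N m; "opening": opening from 0.0 (shut) to 1.0 (fully open).
Only numpy, scipy, OpenCV 4.12 (cv2) and the standard library are available. Lean on these libraries where they do the work, as an engineer would, in place of code of your own. Each camera call takes 0.05 s, during which the arm holds its last target.

## Task

Two steel rollers lie across the flat deck of the roll gauge; test them one after the other, the one nearer the gate first, by rolling each along the deck to the sprung gate without lifting it. The sound roller rolls freely under the gate's lips and must be rolled on until it drops into the trough at the far end; the faulty one wobbles, rides high and catches on the lips: let it just bear on the gate, never force it, then draw it back clear, lift it out and leave it lying in the open grey tray before you go on. Do not disturb the bottle, the pot or the dish.

Things in the scene. Friction and masses are not known exactly. Their poses are not given: they have to be found in the camera images.
- gauge: fixed aluminium roll gauge, 224 mm long (x), 128 mm wide (y). Origin: centre of its underside; x is the rolling direction. Flat deck 20 mm above the underside from x=-112 to +73 mm; 0.2 mm deep grooves at x=-92 and -22 mm hold the rollers. Side cheeks, inner faces at y=+-53 mm, rise to 38 mm. Fingers can pass along the middle (y within 33 mm) of the whole gauge, gate and trough.
- trough (a point): middle of the trough floor at the far end of the gauge, 88 mm ahead of the gauge's origin and 14 mm above its underside; axes as the gauge. The trough spans 15 mm either side in x; a roller drops 6 mm into it and stays, its middle 10 mm above this point. End stops beyond it stand only 33 mm or more off the centre line.
- gate: dark steel gate: two lips over the collars' tracks, 33 mm and more off the centre line, 20 mm long in x. Origin on the gauge's underside below the lips' middle, axes as the gauge. Lips 41.5 to 50.5 mm above the underside: 21.5 mm clear over the deck. Gives way in +x on a spring, 0.7 N per mm, for 12 mm, then solid; over 20 N is forcing it.
- lip_front (a point): point on the centre line below the lips' front face at lip underside height (moves with the gate). A faulty roller catches when its middle is about 7 mm short of it and feels like 2 N or more of resistance; it must be drawn back 10 mm or more before lifting, or it hooks under the lips.
- roller_a_mid (a point): roller A: steel roller, 0.15 kg: 10 mm shaft, 100 mm long (along y), with 12 mm wide collars centred 40 mm either side of the middle. Point: middle of the shaft, where to grip. Sound: true 20 mm collars. Faulty: off-centre collars about 24 mm, shaft 1 to 3 mm higher, wobbling. Which is faulty is not told. Starts in a shallow groove (under 1 N rolls it out), then rolls freely.
- roller_b_mid (a point): roller B: steel roller, 0.15 kg: 10 mm shaft, 100 mm long (along y), with 12 mm wide collars centred 40 mm either side of the middle. Point: middle of the shaft, where to grip. Sound: true 20 mm collars. Faulty: off-centre collars about 24 mm, shaft 1 to 3 mm higher, wobbling. Which is faulty is not told. Starts in a shallow groove (under 1 N rolls it out), then rolls freely.
- tray: fixed open tray of grey plastic for the reject, 86 mm (x) by 140 mm (y), 24 mm high, walls and floor 4 mm (inside at least 76 by 130 mm). Origin: centre of the underside.
- bottle: brown bottle nearest the tray, 52 mm diameter, 115 mm tall, standing beyond the tray; origin centre of the underside. Leave it alone.
- pot: white lidded sample pot, 67 mm diameter, 68 mm tall, standing left of the tray; origin centre of the underside. Leave it alone.
- dish: clear culture dish, 58 mm diameter, 14 mm high; origin centre of the underside. Leave it alone.
Mind the look-alikes: they are no part of the job. What is shaped like the part that bears roller_b_mid but green or pink is not meant.

How it is judged:
By the outcome, as a careful person would: the job done as asked, in the order asked, and still so for the second after the job is handed in, with the robot touching nothing.
It also fails if it takes over 64 s, if anything falls off the work surface, if the arm or the gripper's body presses on something with over 40 N, if the wrist force passes 120 N, or if a joint passes its speed limit or range.

## Working session

There is one attempt and no reset: what is moved stays moved. The work goes in short steps, Python scripts to look and compute and a tool call to move; the robot and the scene stay as the last step left them, time stands still between calls to the robot, and variables do not carry over. Pictures are saved under pics/ and viewed, and the job is handed in when it is done.

Besides the shell and the picture viewer there is one more tool, called by a JSON object that holds its "name" and its "arguments", one argument or row to a line. jog_arm: Moves the arm, as the interface text tells. Its arguments: {"type":"object","properties":{"deltas":{"type":"array","items":{"type":"number"}}},"required":["deltas"]}

```bash
mkdir -p pics; ls
cat > h.py <<'E'
import numpy as np, cv2
from cell import env, eyes
def cam(n): 
    return eyes.read_camera(n)
def K(c):
    h=c["image"].shape[0]; f=h/2/np.tan(np.radians(c["fovy"])/2)
    return np.array([[f,0,c["cx"]],[0,f,c["cy"]],[0,0,1.]])
def save(c,name,box=None,s=1):
    im=c["image"][:,:,::-1]
    if box: im=im[box[1]:box[3],box[0]:box[2]]
    im=cv2.resize(im,None,fx=s,fy=s,interpolation=cv2.INTER_CUBIC); cv2.imwrite("pics/"+name,im)
def ray(c,p):
    u=cv2.undistortPoints(np.array(p,float).reshape(-1,1,2),K(c),np.array(c["dist"],float)).reshape(-1,2)
    M=np.array(c["world_from_camera"]); d=np.c_[u[:,0],-u[:,1],-np.ones(len(u))]@M[:3,:3].T
    return M[:3,3],d
def onz(c,p,z):
    o,d=ray(c,p); z=np.asarray(z,float)
    return o+d*((z-o[2])/d[:,2])[:,None]
def proj(c,P):
    M=np.array(c["world_from_camera"]); q=(np.array(P,float).reshape(-1,3)-M[:3,3])@M[:3,:3]
    q=q*[1,-1,-1]
    return cv2.projectPoints(q,np.zeros(3),np.zeros(3),K(c),np.array(c["dist"],float))[0].reshape(-1,2)
def two(c1,p1,c2,p2):
    o1,d1=ray(c1,[p1]);o2,d2=ray(c2,[p2]);d1=d1[0];d2=d2[0]
    s=np.linalg.lstsq(np.c_[d1,-d2],o2-o1,rcond=None)[0]
    a=o1+s[0]*d1;b=o2+s[1]*d2
    return (a+b)/2,np.linalg.norm(a-b)
E
python3 - <<'E'
from h import *
np.set_printoptions(precision=3,suppress=True)
print(env.state())
for n in("top","side"):
    c=cam(n); save(c,n+"0.png",s=1.5); np.save(n+"0.npy",c,allow_pickle=True)
    print(n,c["fovy"],c["cx"],c["cy"],c["dist"],c["world_from_camera"])
E
```

```text
pics
{'t': 0.0, 'joints': array([-1.226,  0.492,  1.559,  0.   ,  1.092, -0.106]), 'qvel': array([ 0.001,  0.001,  0.001, -0.001, -0.002, -0.   ]), 'tau': array([  0.002, -61.264, -25.818,   0.069,   0.048,  -0.   ]), 'eef_pos': array([ 272.301, -562.519,  404.161]), 'tcp_rot': array([-1.685,  1.57 ,  1.908]), 'ft_force': array([ 0.069, -0.278, -0.424]), 'moment': array([-0.082,  0.006,  0.019]), 'opening': 1.0008929821010193}
top 52.528782958184976 258.71948516241065 185.9869680254342 [-0.024  0.     0.     0.     0.   ] [[  -0.079    0.976   -0.205  328.46 ]
 [  -0.997   -0.077    0.016  171.643]
 [   0.       0.205    0.979 1337.503]
 [   0.       0.       0.       1.   ]]
side 55.78124473788405 259.82527537979684 186.95102146188927 [-0.003  0.     0.     0.     0.   ] [[  -0.923    0.206   -0.324  170.219]
 [  -0.384   -0.535    0.753 1188.764]
 [  -0.019    0.819    0.573  864.683]
 [   0.       0.       0.       1.   ]]
```

View pics/top0.png

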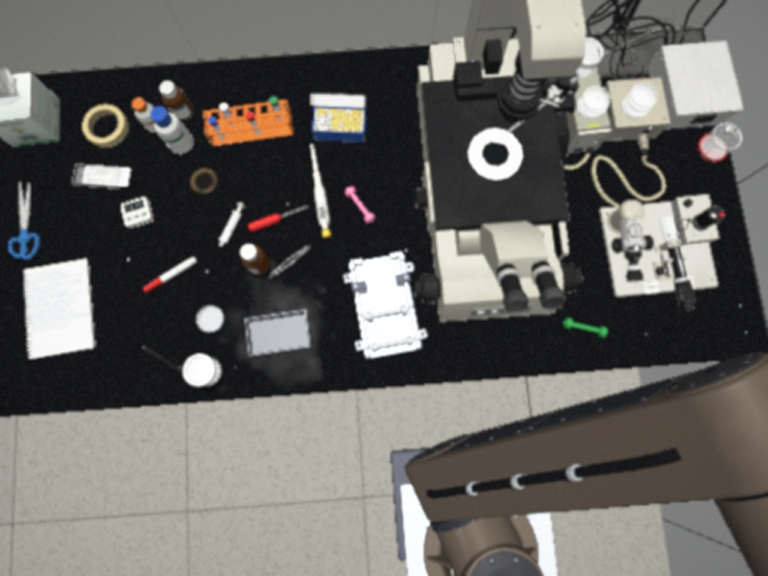

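View pics/side0.png

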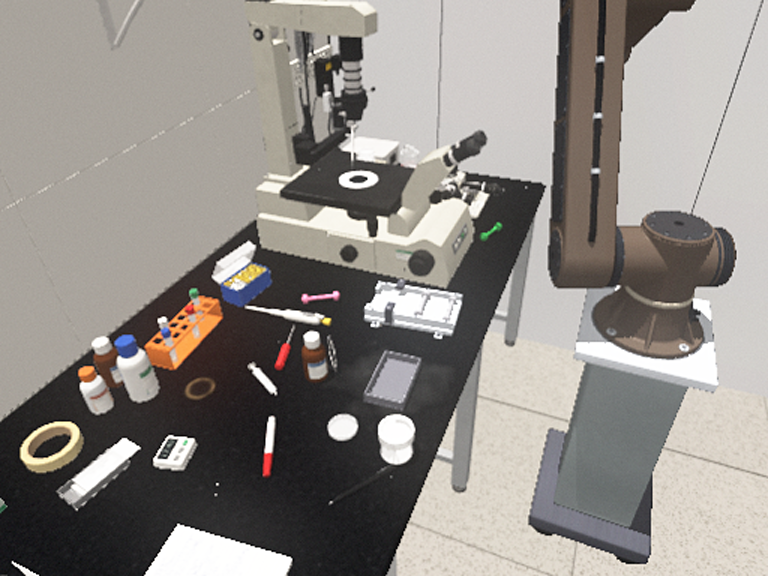

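Run:
```python
from h import *
t=np.load("top0.npy",allow_pickle=True).item(); s=np.load("side0.npy",allow_pickle=True).item()
save(t,"tz.png",(220,155,300,250),6); save(s,"sz.png",(235,180,320,275),6)
save(t,"tz2.png",(110,150,225,270),5);
```

```text
(no output)
```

View pics/tz.png

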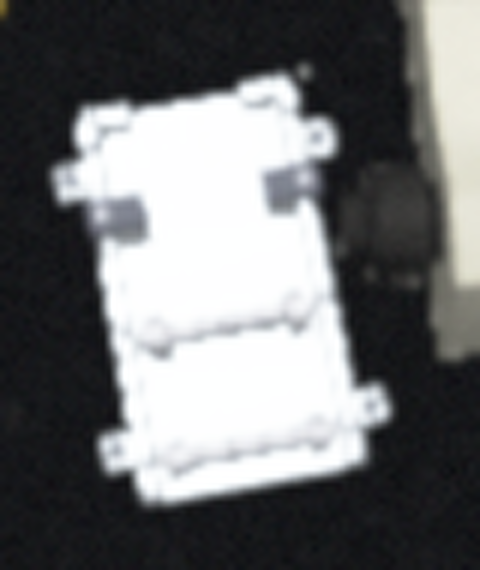

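View pics/sz.png

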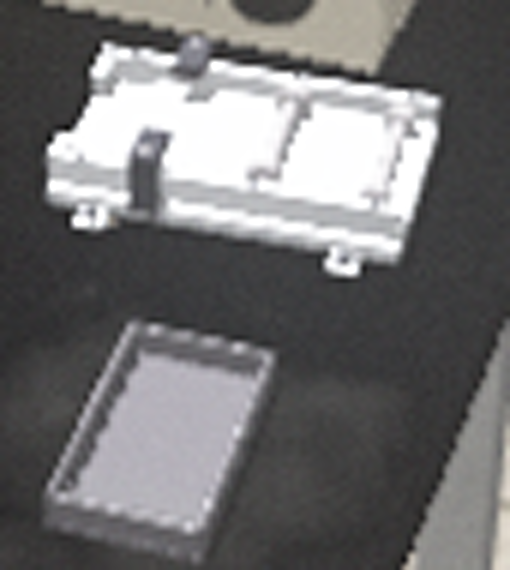

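View pics/tz2.png

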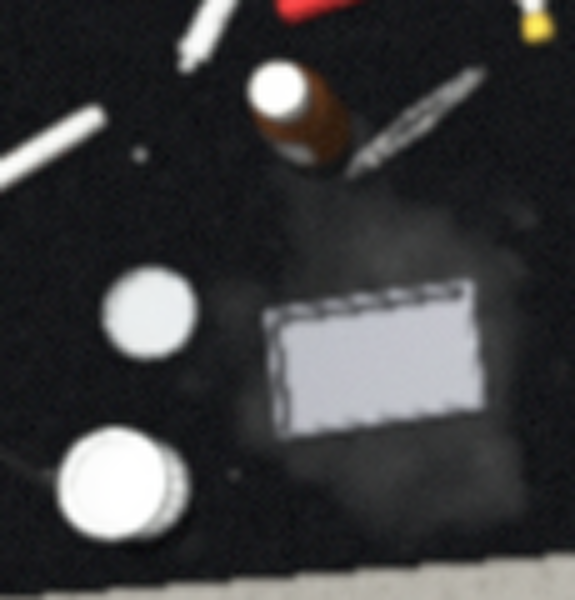

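Run:
```python
from h import *
t=np.load("top0.npy",allow_pickle=True).item(); s=np.load("side0.npy",allow_pickle=True).item()
for c,n,b,f in((t,"tc.png",(226,160,290,245),7),(s,"sc.png",(240,183,312,228),10)):
    im=c["image"].astype(float).mean(2); im=np.clip((im-130)*255/125,0,255)
    im=(255*(im/255)**2.5).astype(np.uint8)
    im=im[b[1]:b[3],b[0]:b[2]]; im=cv2.resize(im,None,fx=f,fy=f,interpolation=cv2.INTER_CUBIC); 
    im=cv2.cvtColor(im,cv2.COLOR_GRAY2BGR)
    for k in range(b[0],b[2],10): cv2.putText(im,str(k),((k-b[0])*f,10),0,.35,(0,0,255)); cv2.line(im,((k-b[0])*f,0),((k-b[0])*f,6),(0,0,255))
    for k in range(b[1],b[3],10): cv2.putText(im,str(k),(8,(k-b[1])*f+4),0,.35,(0,0,255)); cv2.line(im,(0,(k-b[1])*f),(6,(k-b[1])*f),(0,0,255))
    cv2.imwrite("pics/"+n,im)
```

```text
(no output)
```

View pics/tc.png

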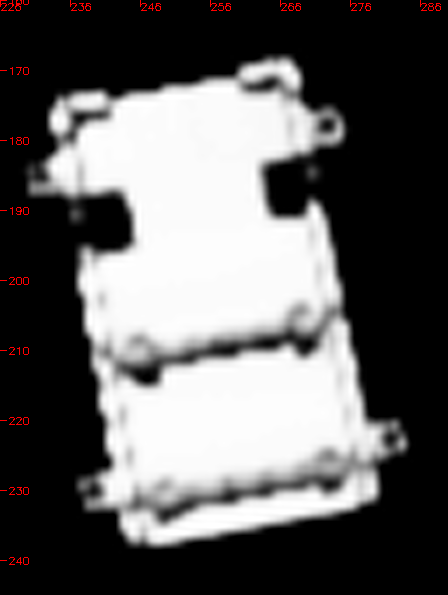

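View pics/sc.png

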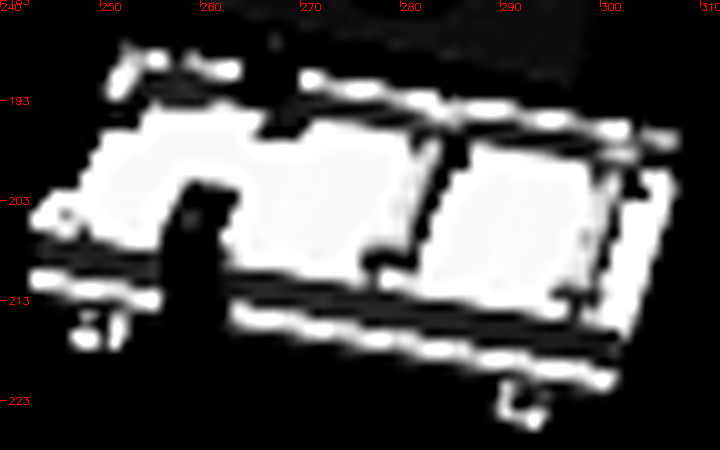

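Run:
```python
from h import *
np.set_printoptions(precision=1,suppress=True)
t=np.load("top0.npy",allow_pickle=True).item(); s=np.load("side0.npy",allow_pickle=True).item()
b=(226,160);f=7
def pt(l): return [((x+.5)/f-.5+b[0],(y+.5)/f-.5+b[1]) for x,y in l]
print("near edge bottom z0",onz(t,pt([(148,545),(378,503)]),0), "z20",onz(t,pt([(148,545),(378,503)]),20))
print("cheek outer L z38",onz(t,pt([(78,262),(122,530)]),38)); print("cheek outer R z38",onz(t,pt([(318,200),(370,480)]),38))
print("rollerNear collars z42",onz(t,pt([(137,350),(303,322)]),40)); print("rollerFar",onz(t,pt([(163,492),(328,464)]),40))
print("lip inner edges z50.5",onz(t,pt([(124,190),(133,240),(262,165),(270,212)]),50.5))
b=(240,183);f=10
print("side near-edge deck corners z20",onz(s,pt([(665,172),(620,335)]),20))
print("side shaft near roller z32", onz(s,pt([(430,150),(395,285)]),[32,38]))
```

```text
near edge bottom z0 [[432.3 204.5   0. ]
 [443.9  90.7   0. ]] z20 [[430.8 204.   20. ]
 [442.1  91.9  20. ]]
cheek outer L z38 [[568.1 227.5  38. ]
 [437.4 215.4  38. ]]
cheek outer R z38 [[589.5 108.9  38. ]
 [451.8  95.8  38. ]]
rollerNear collars z42 [[522.6 202.   40. ]
 [529.9 121.3  40. ]]
rollerFar [[453.7 194.6  40. ]
 [460.8 115.2  40. ]]
lip inner edges z50.5 [[599.3 202.5  50.5]
 [574.4 199.9  50.5]
 [606.3 135.1  50.5]
 [582.9 133.1  50.5]]
side near-edge deck corners z20 [[448.7  95.   20. ]
 [435.7 195.4  20. ]]
side shaft near roller z32 [[532.6 129.5  32. ]
 [514.3 218.9  38. ]]
```

```bash
cat >> h.py <<'E'
from scipy.spatial.transform import Rotation as R
YAW=0.094; G0=np.array([548.2,163.7])
GX=np.array([np.cos(YAW),np.sin(YAW)]); GY=np.array([-GX[1],GX[0]])
def st():
    s=env.state(); Rm=R.from_euler("xyz",s["tcp_rot"]).as_matrix()
    tip=s["eef_pos"]+190*Rm[:,0]; d=tip[:2]-G0
    print("t %.2f tip"%s["t"],tip.round(1),"gauge xy",(d@GX).round(1),(d@GY).round(1),"F",s["ft_force"].round(2),"Fgx %.2f"%(s["ft_force"][:2]@GX),"open",round(s["opening"],3))
    return s,Rm,tip
E
python3 - <<'E'
from h import *
np.set_printoptions(precision=3,suppress=True)
s,Rm,tip=st(); print(Rm); 
a=np.arctan2(Rm[1,1],Rm[0,1]); print("jaw angle",a)
t=np.load("top0.npy",allow_pickle=True).item(); sd=np.load("side0.npy",allow_pickle=True).item()
P=lambda l:[((x+.5)/5-.5+110,(y+.5)/5-.5+150) for x,y in l]
q=onz(t,P([(265,312),(472,282),(485,408),(285,437)]),24); print("tray",q,q.mean(0))
print("bottle base approx",onz(t,P([(330,150)]),0),"cap z115",onz(t,P([(278,90)]),115),"pot lid z68",onz(t,P([(112,485)]),68))
E
```

```text
t 0.10 tip [ 272.3 -562.4  214.2] gauge xy -342.9 -696.9 F [ 0.42 -0.04  0.42] Fgx 0.41 open 0.997
[[-0.     0.436 -0.9  ]
 [ 0.001 -0.9   -0.436]
 [-1.    -0.001 -0.   ]]
jaw angle -1.1200092897141332
tray [[538.684 483.409  24.   ]
 [548.301 341.574  24.   ]
 [461.832 337.156  24.   ]
 [452.829 472.43   24.   ]] [500.412 408.643  24.   ]
bottle base approx [[654.246 439.996   0.   ]] cap z115 [[668.871 449.29  115.   ]] pot lid z68 [[426.337 575.399  68.   ]]
```

Run:
```python
from h import *
np.set_printoptions(precision=1,suppress=True)
t=np.load("top0.npy",allow_pickle=True).item(); s=np.load("side0.npy",allow_pickle=True).item()
for a in((517,298),(550,293)):
  print(two(t,(a[0]/1.5,a[1]/1.5),s,(480/1.5,140/1.5)))
print(onz(t,[(440/1.5,315/1.5),(560/1.5,315/1.5),(430/1.5,285/1.5)],[0,0,60]))
```

```text
(array([470.3, -54.9, 389.8]), np.float64(15.642552332292349))
(array([ 481.5, -117. ,  365.9]), np.float64(8.981526415739662))
[[ 514.    36.4    0. ]
 [ 491.9 -240.9    0. ]
 [ 574.7   58.2   60. ]]
```

{"name": "jog_arm", "arguments": {
  "deltas": [-60, 0, 0, 0, 0, 0, 0.28, -60, 0, 0, 0, 0, 0, 0.28, -60, 0, 0, 0, 0, 0, 0.28, -60, 0, 0, 0, 0, 0, 0.28]
}}

```text
t: 0.6
eef_pos: [272.9, -564.3, 644.9]
tcp_rot: [-1.675, 1.557, 1.918]
ft_force: [-0.1, -0.6, 0.8]
opening: 0.637
```

```bash
cat > go.py <<'E'
import sys
from h import *
np.set_printoptions(precision=3,suppress=True)
# target tip x y z, jaw angle
s,Rm,tip=st(); T=np.array(list(map(float,sys.argv[1:4]))); a=float(sys.argv[4]) if len(sys.argv)>4 else YAW
n=int(sys.argv[5]) if len(sys.argv)>5 else None
D=T-tip; 
Rt=np.column_stack([[0,0,-1],[np.cos(a),np.sin(a),0],[np.sin(a),-np.cos(a),0]])
rv=R.from_matrix(Rm.T@Rt).as_rotvec()
if n is None: n=int(max(np.ceil(np.abs(D).max()/55),np.ceil(np.abs(rv).max()/.17),1))
print("world D",D,"rotvec",rv,"rows",n)
for k in range(n):
    Rk=Rm@R.from_rotvec(rv*k/n).as_matrix()
    print((Rk.T@(D/n)).round(1),(rv/n).round(4))
E
python3 go.py 524 161 450
```

```text
t 0.60 tip [ 272.  -561.9  454.9] gauge xy -343.1 -696.5 F [-0.07 -0.65  0.77] Fgx -0.13 open 0.637
world D [252.004 722.912  -4.893] rotvec [-1.214 -0.009  0.011] rows 14
[  0.9 -38.6 -38.7] [-0.087 -0.001  0.001]
[  0.9 -35.1 -41.9] [-0.087 -0.001  0.001]
[  0.8 -31.4 -44.8] [-0.087 -0.001  0.001]
[  0.8 -27.4 -47.3] [-0.087 -0.001  0.001]
[  0.7 -23.2 -49.5] [-0.087 -0.001  0.001]
[  0.7 -18.8 -51.3] [-0.087 -0.001  0.001]
[  0.6 -14.3 -52.8] [-0.087 -0.001  0.001]
[  0.6  -9.7 -53.8] [-0.087 -0.001  0.001]
[  0.5  -5.  -54.5] [-0.087 -0.001  0.001]
[  0.5  -0.2 -54.7] [-0.087 -0.001  0.001]
[  0.4   4.5 -54.5] [-0.087 -0.001  0.001]
[  0.4   9.2 -53.9] [-0.087 -0.001  0.001]
[  0.4  13.8 -52.9] [-0.087 -0.001  0.001]
[  0.4  18.4 -51.5] [-0.087 -0.001  0.001]
```

{"name": "jog_arm", "arguments": {
  "deltas": [1, -38, -38, -0.087, 0, 0, 0.28, 1, -35, -42, -0.087, 0, 0, 0.28, 1, -31, -45, -0.087, 0, 0, 0.28, 1, -27, -47, -0.087, 0, 0, 0.28, 1, -23, -49, -0.087, 0, 0, 0.28, 1, -19, -51, -0.087, 0, 0, 0.28, 1, -14, -53, -0.087, 0, 0, 0.28]
}}

```text
t: 1.48
eef_pos: [397.6, -196.0, 642.8]
tcp_rot: [-2.338, 1.563, 1.877]
ft_force: [1.5, -0.4, -0.3]
opening: 0.276
```

```bash
python3 go.py 524 161 450
```

```text
t 1.48 tip [ 397.1 -194.6  452.8] gauge xy -184.0 -342.6 F [ 1.47 -0.45 -0.26] Fgx 1.43 open 0.276
world D [126.865 355.633  -2.785] rotvec [-0.592 -0.007  0.004] rows 7
[  0.7  -8.3 -53.3] [-0.085 -0.001  0.001]
[  0.7  -3.8 -53.8] [-0.085 -0.001  0.001]
[  0.6   0.8 -53.9] [-0.085 -0.001  0.001]
[  0.6   5.3 -53.7] [-0.085 -0.001  0.001]
[  0.5   9.8 -53. ] [-0.085 -0.001  0.001]
[  0.5  14.3 -52. ] [-0.085 -0.001  0.001]
[  0.4  18.6 -50.6] [-0.085 -0.001  0.001]
```

{"name": "jog_arm", "arguments": {
  "deltas": [1, -8, -53, -0.085, 0, 0, 0.28, 1, -4, -54, -0.085, 0, 0, 0.28, 1, 1, -54, -0.085, 0, 0, 0.28, 1, 5, -54, -0.085, 0, 0, 0.28, 0, 10, -53, -0.085, 0, 0, 0.28, 0, 14, -52, -0.085, 0, 0, 0.28, 0, 19, -51, -0.085, 0, 0, 0.28]
}}

```text
t: 2.35
eef_pos: [522.6, 174.5, 640.1]
tcp_rot: [-2.8, 1.563, 2.03]
ft_force: [1.0, -0.6, 0.6]
opening: 0.279
```

```bash
python3 go.py 526.3 161.6 100
```

```text
t 2.35 tip [521.9 175.8 450.1] gauge xy -25.0 14.5 F [ 0.99 -0.6   0.64] Fgx 0.93 open 0.279
world D [   4.371  -14.217 -350.128] rotvec [ 0.024 -0.007  0.003] rows 7
[50.   0.5  2.5] [ 0.003 -0.001  0.   ]
[50.   0.5  2.4] [ 0.003 -0.001  0.   ]
[50.   0.5  2.3] [ 0.003 -0.001  0.   ]
[50.   0.5  2.3] [ 0.003 -0.001  0.   ]
[50.   0.5  2.2] [ 0.003 -0.001  0.   ]
[50.   0.5  2.2] [ 0.003 -0.001  0.   ]
[50.   0.4  2.1] [ 0.003 -0.001  0.   ]
```

{"name": "jog_arm", "arguments": {
  "deltas": [50, 0, 4, 0.008, -0.004, 0.001, 0.28, 50, 0, 4, 0.008, -0.003, 0.001, 0.28, 50, 0, 3, 0.008, 0, 0, 0.28, 50, 0, 3, 0, 0, 0, 0.28, 50, 1, 1, 0, 0, 0, 0.28, 50, 1, 0, 0, 0, 0, 0.28, 45, 0, 0, 0, 0, 0, 0.28, 0, 0, 0, 0, 0, 0, 0.28]
}}

```text
t: 3.35
eef_pos: [525.7, 164.3, 283.1]
tcp_rot: [-1.648, 1.568, -3.118]
ft_force: [-0.8, 0.1, 0.5]
opening: 0.28
```

```bash
python3 go.py 526.3 161.6 60
python3 - <<'E'
from h import *
t=cam("top");s=cam("side"); save(t,"t1.png",(200,130,320,260),5); save(s,"s1.png",(225,150,325,240),7)
E
```

```text
t 3.35 tip [525.2 164.3  93.1] gauge xy -22.8 2.7 F [-0.78  0.13  0.46] Fgx -0.76 open 0.28
world D [  1.101  -2.667 -33.117] rotvec [ 0.006 -0.     0.003] rows 1
[33.1  0.9  2.8] [ 0.006 -0.     0.003]
```

View pics/t1.png

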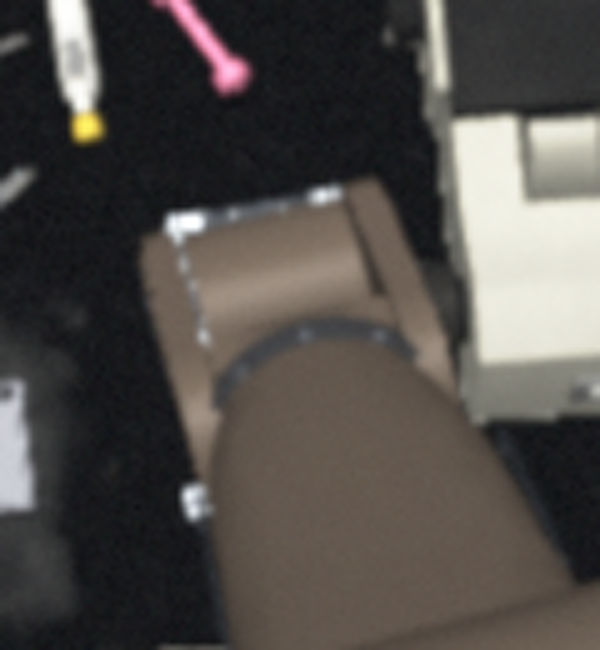

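View pics/s1.png

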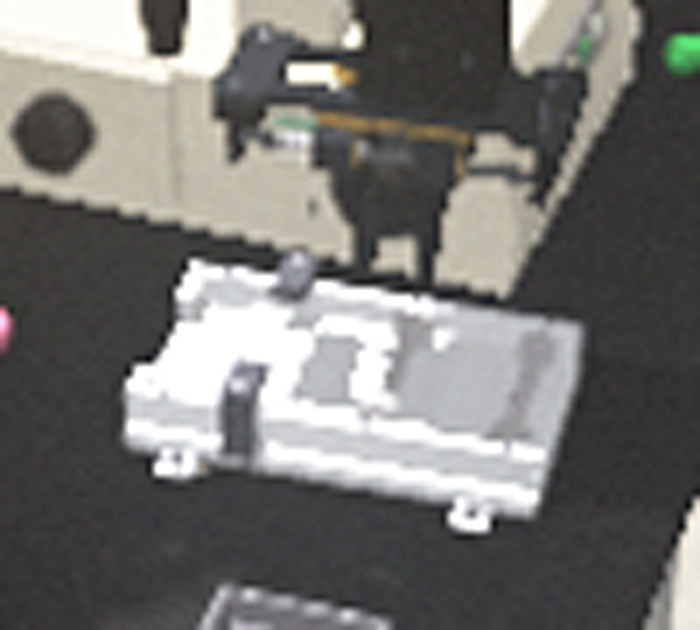

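Run:
```python
from h import *
s,Rm,tip=st(); c=cam("side")
im=cv2.resize(c["image"][150:240,225:325,::-1],None,fx=7,fy=7,interpolation=cv2.INTER_CUBIC)
def dot(P,col):
    for u,v in proj(c,P): cv2.circle(im,(int((u-225+.5)*7),int((v-150+.5)*7)),3,col,-1)
g=lambda x,y,z:np.r_[G0+x*GX+y*GY,z]
dot([tip,tip+13.3*Rm[:,1],tip-13.3*Rm[:,1]],(0,0,255))
dot([g(-22,y,30) for y in(-50,-25,0,25,50)],(0,255,0)); dot([g(-92,y,30) for y in(-50,0,50)],(0,255,0))
dot([g(-112,y,20) for y in (-53,53)],(255,0,0)); dot([g(x,y,50.5) for x in (32,52) for y in(-33,33)],(255,0,255))
dot([g(88,0,14)],(255,255,0))
cv2.imwrite("pics/s2.png",im)
```

```text
t 3.45 tip [527.1 164.7  96.4] gauge xy -20.9 3.0 F [ 0.05 -1.3  -0.28] Fgx -0.07 open 0.279
```

View pics/s2.png

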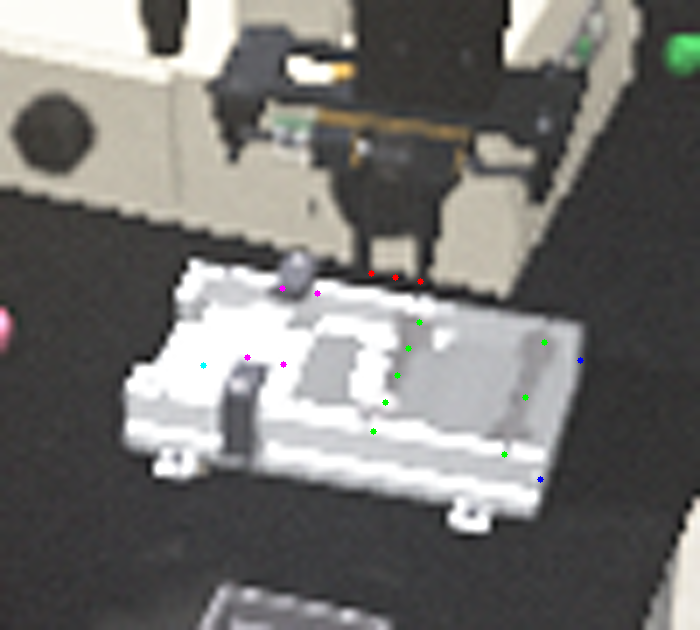

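{"name": "jog_arm", "arguments": {
  "deltas": [30, 0, 2, 0, 0, 0, 0.28, 25, 0, 1, 0, 0, 0, 0.28, 8, 0, 0, 0, 0, 0, 0.28, 0, 0, 0, 0, 0, 0, 0.28]
}}

```text
t: 4.0
eef_pos: [529.4, 162.1, 231.0]
tcp_rot: [1.675, 1.552, 0.206]
ft_force: [0.3, -0.2, -0.3]
opening: 0.285
```

```bash
for i in 1 2 3; do python3 -c "
from h import *
st();cam('side');st()"; done; python3 -c "
from h import *
c=cam('side');save(c,'s3.png',(225,150,325,240),7)"
```

```text
t 4.00 tip [532.9 162.9  41.1] gauge xy -15.3 0.6 F [ 0.26 -0.22 -0.3 ] Fgx 0.24 open 0.285
t 4.05 tip [533.1 162.9  41.4] gauge xy -15.1 0.6 F [-0.57  0.14  0.2 ] Fgx -0.56 open 0.281
t 4.05 tip [533.1 162.9  41.4] gauge xy -15.1 0.6 F [-0.57  0.14  0.2 ] Fgx -0.56 open 0.281
t 4.10 tip [533.  162.9  41.3] gauge xy -15.2 0.7 F [-0.38  0.43  0.56] Fgx -0.33 open 0.279
t 4.10 tip [533.  162.9  41.3] gauge xy -15.2 0.7 F [-0.38  0.43  0.56] Fgx -0.33 open 0.279
t 4.15 tip [532.9 162.9  41.2] gauge xy -15.3 0.6 F [-0.52  0.64 -1.06] Fgx -0.46 open 0.282
```

View pics/s3.png

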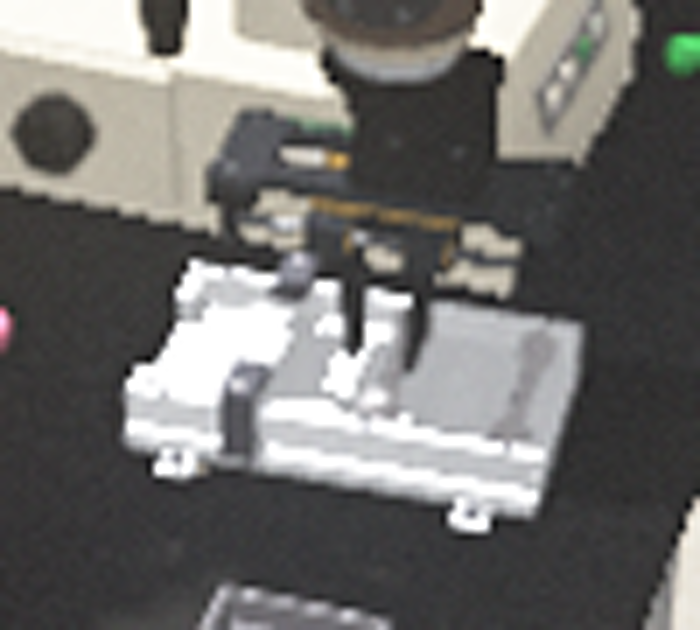

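```bash
python3 go.py 526.6 162 25.5 0.094 2
```

```text
t 4.20 tip [532.7 162.9  41. ] gauge xy -15.5 0.6 F [ 0.45  1.13 -0.13] Fgx 0.56 open 0.277
world D [ -6.142  -0.868 -15.483] rotvec [ 0.007 -0.002 -0.019] rows 2
[ 7.7 -3.2  0.1] [ 0.004 -0.001 -0.009]
[ 7.7 -3.2  0.1] [ 0.004 -0.001 -0.009]
```

```bash
sed -i 's/^D=T-tip; /D=T+np.array([0,0,190.])-s["eef_pos"]/' go.py; python3 go.py 526.6 162 25.5 0.094 2
```

```text
t 4.20 tip [532.7 162.9  41. ] gauge xy -15.5 0.6 F [ 0.45  1.13 -0.13] Fgx 0.56 open 0.277
world D [ -2.583  -0.127 -15.448] rotvec [ 0.007 -0.002 -0.019] rows 2
[ 7.7 -1.4 -0.1] [ 0.004 -0.001 -0.009]
[ 7.7 -1.4 -0.1] [ 0.004 -0.001 -0.009]
```

{"name": "jog_arm", "arguments": {
  "deltas": [0, -2.5, 0, 0.006, -0.002, -0.019, 0.28, 0, 0, 0, 0, 0, 0, 0.28]
}}

```text
t: 4.45
eef_pos: [526.5, 161.9, 231.7]
tcp_rot: [-1.5, 1.57, -2.976]
ft_force: [0.0, 0.9, -0.5]
opening: 0.282
```

```bash
python3 go.py 526.6 162 25.5 0.094 2
```

```text
t 4.45 tip [526.4 161.9  41.7] gauge xy -21.8 0.3 F [ 0.03  0.85 -0.48] Fgx 0.11 open 0.282
world D [  0.083   0.071 -16.2  ] rotvec [0.001 0.    0.   ] rows 2
[ 8.1  0.  -0. ] [0. 0. 0.]
[ 8.1  0.  -0. ] [0. 0. 0.]
```

{"name": "jog_arm", "arguments": {
  "deltas": [8, 0, 0, 0, 0, 0, 0.28, 8, 0, 0, 0, 0, 0, 0.28, 0, 0, 0, 0, 0, 0, 0.28]
}}

```text
t: 4.82
eef_pos: [526.5, 161.9, 214.4]
tcp_rot: [-1.494, 1.57, -2.97]
ft_force: [-0.4, -0.5, 0.2]
opening: 0.276
```

```bash
python3 go.py 526.6 162 25.5 0.094 2; python3 -c "
from h import *
c=cam('side');save(c,'s4.png',(225,150,325,240),7)"
```

```text
t 4.83 tip [526.3 161.9  24.4] gauge xy -21.9 0.2 F [-0.37 -0.49  0.18] Fgx -0.42 open 0.276
world D [0.129 0.107 1.128] rotvec [0.001 0.    0.001] rows 2
[-0.6  0.1 -0. ] [0. 0. 0.]
[-0.6  0.1 -0. ] [0. 0. 0.]
```

View pics/s4.png

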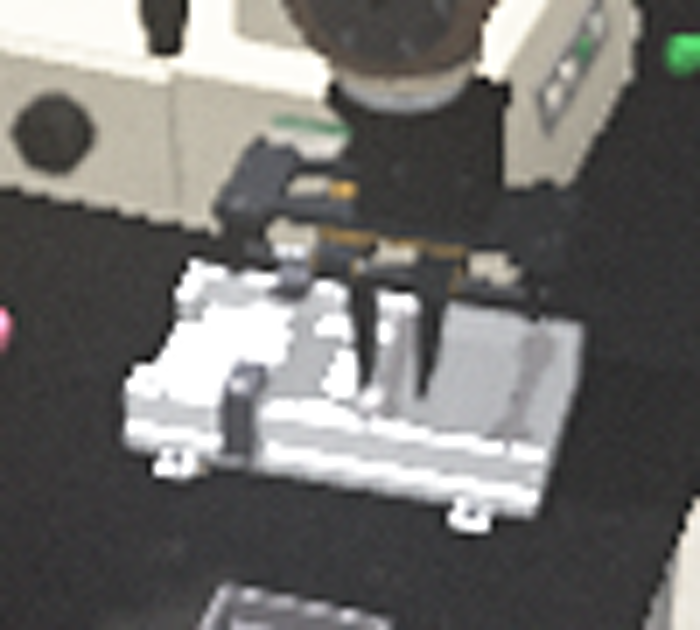

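{"name": "jog_arm", "arguments": {
  "deltas": [0, 0, 0, 0, 0, 0, 0.2, 0, 3, 0, 0, 0, 0, 0.2, 0, 5, 0, 0, 0, 0, 0.2, 0, 6, 0, 0, 0, 0, 0.2, 0, 6, 0, 0, 0, 0, 0.2, 0, 6, 0, 0, 0, 0, 0.2, 0, 6, 0, 0, 0, 0, 0.2, 0, 3, 0, 0, 0, 0, 0.2]
}}

```text
t: 5.88
eef_pos: [564.2, 165.5, 215.0]
tcp_rot: [1.663, 1.57, 0.186]
ft_force: [-0.3, 0.2, -0.7]
opening: 0.202
```

```bash
python3 go.py 526.6 162 25.5 0.094 2; python3 -c "
from h import *
c=cam('side');save(c,'s5.png',(225,150,325,240),7);st()"
```

```text
t 5.88 tip [564.3 165.5  25. ] gauge xy 16.2 0.3 F [-0.29  0.2  -0.74] Fgx -0.27 open 0.202
world D [-37.628  -3.457   0.503] rotvec [ 0.    -0.    -0.001] rows 2
[ -0.3 -18.9  -0.1] [ 0. -0. -0.]
[ -0.3 -18.9  -0. ] [ 0. -0. -0.]
t 5.92 tip [564.6 165.5  25. ] gauge xy 16.5 0.3 F [-0.03 -0.8  -0.23] Fgx -0.11 open 0.198
```

View pics/s5.png

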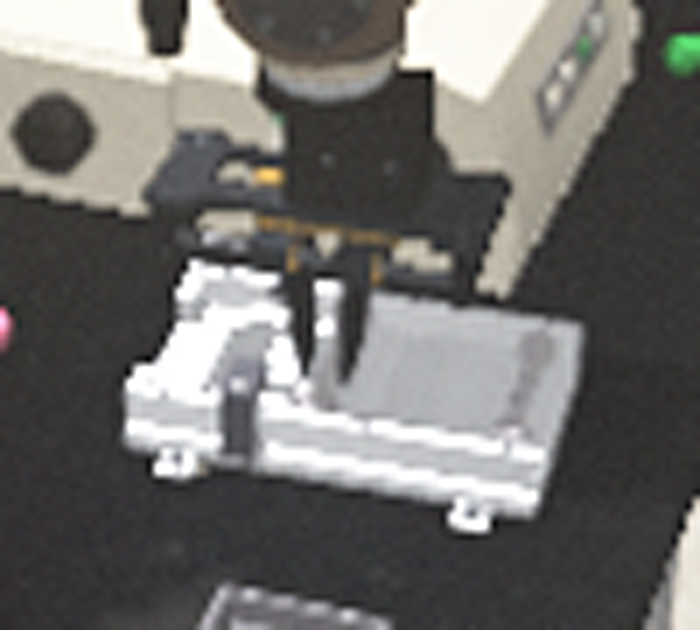

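{"name": "jog_arm", "arguments": {
  "deltas": [0, 3, 0, 0, 0, 0, 0.2, 0, 3, 0, 0, 0, 0, 0.2, 0, 0, 0, 0, 0, 0, 0.2]
}}

```text
t: 6.3
eef_pos: [570.7, 166.1, 215.0]
tcp_rot: [1.713, 1.57, 0.236]
ft_force: [-0.6, 0.6, -0.7]
opening: 0.203
```

{"name": "jog_arm", "arguments": {
  "deltas": [0, 3, 0, 0, 0, 0, 0.2, 0, 0, 0, 0, 0, 0, 0.2]
}}

```text
t: 6.55
eef_pos: [573.8, 166.4, 215.0]
tcp_rot: [1.695, 1.57, 0.219]
ft_force: [-0.4, 0.0, 0.4]
opening: 0.204
```

{"name": "jog_arm", "arguments": {
  "deltas": [0, 3, 0, 0, 0, 0, 0.2, 0, 0, 0, 0, 0, 0, 0.2]
}}

```text
t: 6.8
eef_pos: [576.9, 166.7, 215.0]
tcp_rot: [1.732, 1.57, 0.256]
ft_force: [0.2, 0.4, -0.1]
opening: 0.198
```

```bash
python3 -c "
from h import *
st();c=cam('side');st();save(c,'s6.png',(225,150,325,240),7);cam('side');st();cam('side');st()"
```

```text
t 6.80 tip [577.  166.7  25. ] gauge xy 29.0 0.3 F [ 0.17  0.41 -0.06] Fgx 0.21 open 0.198
t 6.85 tip [576.8 166.7  25. ] gauge xy 28.8 0.3 F [-0.09 -0.13  1.37] Fgx -0.10 open 0.2
t 6.90 tip [576.8 166.7  25. ] gauge xy 28.7 0.3 F [-0.12  0.8  -0.84] Fgx -0.04 open 0.199
t 6.95 tip [576.7 166.7  25. ] gauge xy 28.7 0.3 F [ 0.27  1.16 -0.31] Fgx 0.38 open 0.202
```

View pics/s6.png

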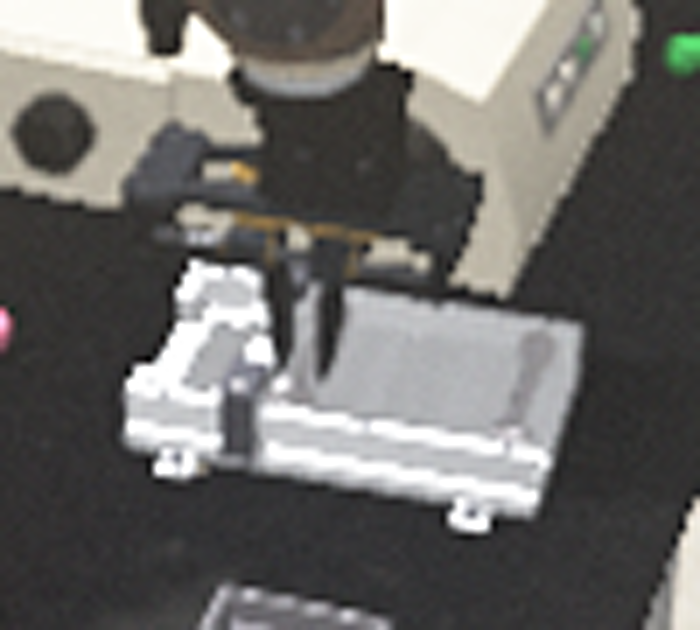

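Shaft about at gauge x≈24.5, still short of lips with no resistance. Continue in small steps.

{"name": "jog_arm", "arguments": {
  "deltas": [0, 2, 0, 0, 0, 0, 0.2, 0, 0, 0, 0, 0, 0, 0.2]
}}

```text
t: 7.2
eef_pos: [578.8, 166.9, 215.0]
tcp_rot: [2.009, 1.571, 0.533]
ft_force: [-1.1, 0.8, 0.8]
opening: 0.202
```

{"name": "jog_arm", "arguments": {
  "deltas": [0, 2, 0, 0, 0, 0, 0.2, 0, 0, 0, 0, 0, 0, 0.2]
}}

```text
t: 7.45
eef_pos: [580.9, 167.1, 215.0]
tcp_rot: [1.824, 1.571, 0.348]
ft_force: [0.5, 0.1, 0.5]
opening: 0.202
```

{"name": "jog_arm", "arguments": {
  "deltas": [0, 2, 0, 0, 0, 0, 0.2, 0, 0, 0, 0, 0, 0, 0.2]
}}

```text
t: 7.7
eef_pos: [583.1, 167.3, 215.0]
tcp_rot: [2.733, 1.571, 1.257]
ft_force: [0.4, 0.4, -0.3]
opening: 0.201
```

```bash
python3 -c "
from h import *
st();c=cam('side');st();save(c,'s7.png',(225,150,325,240),7);cam('side');st();cam('side');st()"
```

```text
t 7.70 tip [583.1 167.3  25. ] gauge xy 35.0 0.3 F [ 0.37  0.36 -0.27] Fgx 0.41 open 0.201
t 7.75 tip [583.  167.3  25. ] gauge xy 34.9 0.3 F [-0.26  0.66  0.49] Fgx -0.19 open 0.199
t 7.80 tip [582.9 167.3  25. ] gauge xy 34.9 0.3 F [-0.01  0.57 -0.94] Fgx 0.04 open 0.202
t 7.85 tip [582.9 167.3  25. ] gauge xy 34.9 0.3 F [-0.27  0.4  -0.3 ] Fgx -0.23 open 0.2
```

View pics/s7.png

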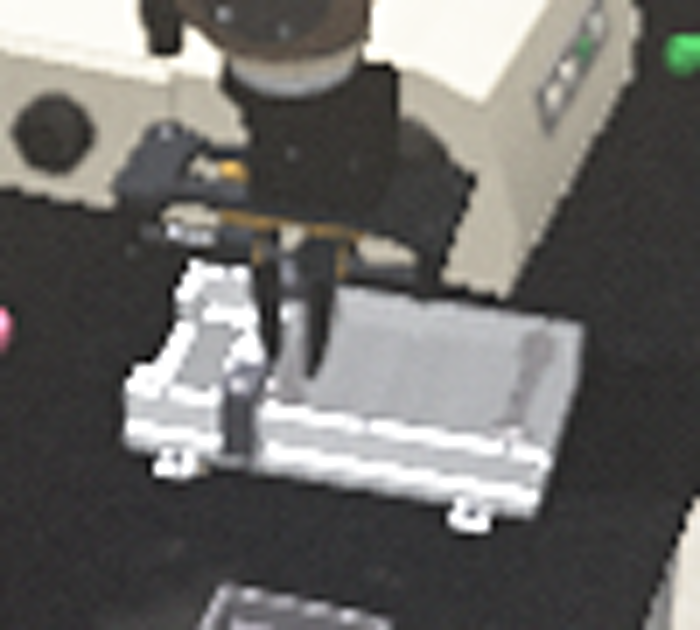

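{"name": "jog_arm", "arguments": {
  "deltas": [0, 2, 0, 0, 0, 0, 0.2, 0, 0, 0, 0, 0, 0, 0.2]
}}

```text
t: 8.1
eef_pos: [584.9, 167.5, 215.0]
tcp_rot: [-1.502, 1.57, -2.978]
ft_force: [-0.4, -0.2, -0.1]
opening: 0.202
```

{"name": "jog_arm", "arguments": {
  "deltas": [0, 2, 0, 0, 0, 0, 0.2, 0, 0, 0, 0, 0, 0, 0.2]
}}

```text
t: 8.35
eef_pos: [586.7, 167.7, 214.9]
tcp_rot: [-1.526, 1.569, -3.002]
ft_force: [-1.2, -0.8, 0.8]
opening: 0.198
```

{"name": "jog_arm", "arguments": {
  "deltas": [0, 2, 0, 0, 0, 0, 0.2, 0, 0, 0, 0, 0, 0, 0.2]
}}

```text
t: 8.6
eef_pos: [588.4, 167.8, 214.8]
tcp_rot: [-1.511, 1.567, -2.987]
ft_force: [-2.0, -0.2, 0.7]
opening: 0.2
```

```bash
python3 -c "
from h import *
st();c=cam('side');st();save(c,'s8.png',(225,150,325,240),7);cam('side');st();cam('side');st()"
```

```text
t 8.60 tip [587.7 167.7  24.8] gauge xy 39.7 0.3 F [-2.03 -0.17  0.69] Fgx -2.03 open 0.2
t 8.65 tip [587.7 167.8  24.8] gauge xy 39.7 0.3 F [-3.58  0.85  0.9 ] Fgx -3.48 open 0.202
t 8.70 tip [587.7 167.7  24.8] gauge xy 39.7 0.3 F [-2.62  0.5   1.41] Fgx -2.56 open 0.201
t 8.75 tip [587.7 167.7  24.8] gauge xy 39.7 0.3 F [-2.46  0.26  0.95] Fgx -2.43 open 0.2
```

View pics/s8.png

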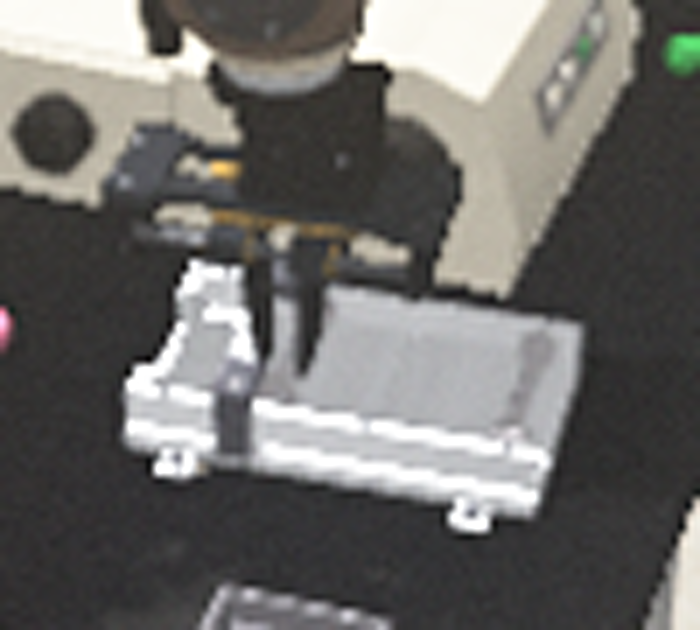

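{"name": "jog_arm", "arguments": {
  "deltas": [0, -3, 0, 0, 0, 0, 0.2, 0, -5, 0, 0, 0, 0.003, 0.2, 0, -6, 0, 0, 0, 0, 0.2, 0, -7, 0, 0, 0, 0, 0.2, 0, -7, 0, 0, 0, 0, 0.2, 0, -7, 0, 0, 0, 0, 0.2, 0, -4, 0, 0, 0, 0, 0.2, 0, 0, 0, 0, 0, 0, 0.2]
}}

```text
t: 9.75
eef_pos: [547.2, 163.9, 215.1]
tcp_rot: [1.573, 1.568, 0.097]
ft_force: [-0.6, 0.3, 1.1]
opening: 0.205
```

```bash
python3 -c "
from h import *
st();c=cam('side');st();save(c,'s9.png',(225,150,325,240),7)"; python3 go.py 548.2 163.7 24
```

```text
t 9.75 tip [547.7 164.   25.1] gauge xy -0.4 0.3 F [-0.6   0.33  1.12] Fgx -0.56 open 0.205
t 9.80 tip [547.9 164.   25.1] gauge xy -0.2 0.3 F [ 0.82 -0.5  -0.26] Fgx 0.77 open 0.201
t 9.80 tip [547.9 164.   25.1] gauge xy -0.2 0.3 F [ 0.82 -0.5  -0.26] Fgx 0.77 open 0.201
world D [ 0.855 -0.233 -1.1  ] rotvec [ 0.001 -0.    -0.003] rows 1
[1.1 0.8 0.3] [ 0.001 -0.    -0.003]
```

View pics/s9.png

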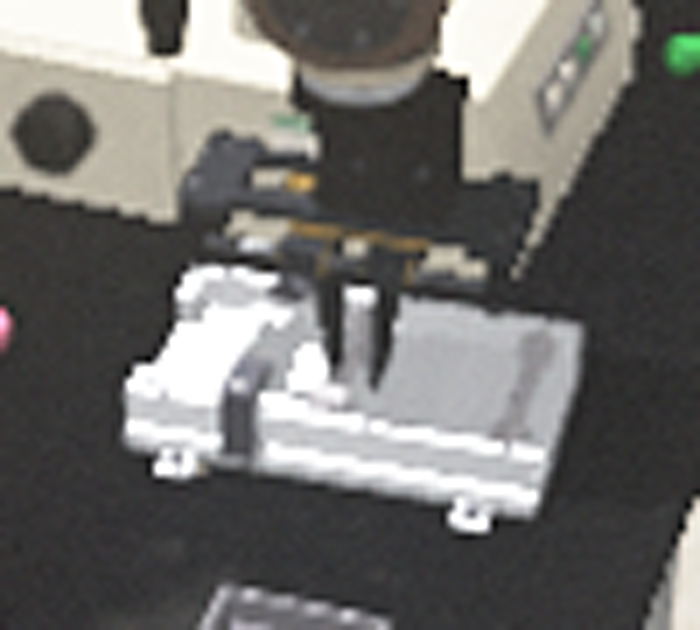

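{"name": "jog_arm", "arguments": {
  "deltas": [2, 0.5, 0, 0, 0, -0.003, 0.2, 0, 0, 0, 0, 0, 0, 0, 0, 0, 0, 0, 0, 0, 0, 0, 0, 0, 0, 0, 0, 0, 0, 0, 0, 0, 0, 0, 0, 0, 0, 0, 0, 0, 0, 0]
}}

```text
t: 10.55
eef_pos: [548.3, 164.0, 212.9]
tcp_rot: [1.871, 1.571, 0.395]
ft_force: [0.2, 1.2, 0.5]
opening: 0.096
```

{"name": "jog_arm", "arguments": {
  "deltas": [-10, 0, 0, 0, 0, 0, 0, -30, 0, 0, 0, 0, 0, 0, -40, 0, 0, 0, 0, 0, 0, -30, 0, 0, 0, 0, 0, 0, 0, 0, 0, 0, 0, 0, 0]
}}

```text
t: 11.18
eef_pos: [548.1, 163.9, 327.7]
tcp_rot: [-1.673, 1.57, 3.134]
ft_force: [-0.0, -1.0, -0.9]
opening: 0.095
```

```bash
python3 go.py 502 408 110 0.0; python3 -c "
from h import *
c=cam('side');save(c,'s10.png',(200,120,330,250),5)
c=cam('top');save(c,'t10.png',(90,130,320,270),3.4)"
```

```text
t 11.18 tip [548.  163.9 137.7] gauge xy -0.1 0.2 F [-0.02 -1.02 -0.9 ] Fgx -0.11 open 0.095
world D [-46.093 244.075 -27.707] rotvec [ 0.094 -0.     0.   ] rows 5
[  5.5  -4.6 -49.5] [ 0.019 -0.     0.   ]
[  5.5  -5.5 -49.4] [ 0.019 -0.     0.   ]
[  5.5  -6.4 -49.3] [ 0.019 -0.     0.   ]
[  5.5  -7.4 -49.1] [ 0.019 -0.     0.   ]
[  5.5  -8.3 -49. ] [ 0.019 -0.     0.   ]
```

View pics/s10.png

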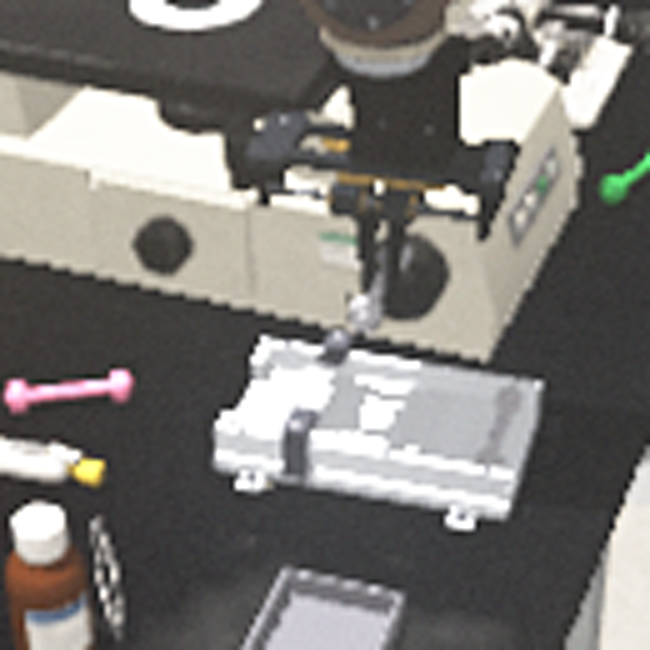

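```bash
python3 - <<'E'
from h import *
s=np.load("side0.npy",allow_pickle=True).item()
P=[((x+.5)/6-.5+235,(y+.5)/6-.5+180) for x,y in[(133,322),(275,350),(202,530),(45,495)]]
q=onz(s,P,24);print(q.round(1),q.mean(0).round(1))
E
python3 go.py 500 408 105 0.07 5
```

```text
[[549.6 343.7  24. ]
 [466.4 336.   24. ]
 [455.6 475.2  24. ]
 [540.4 482.8  24. ]] [503.  409.4  24. ]
t 11.28 tip [547.  163.7 135.3] gauge xy -1.2 0.1 F [ 0.69 -0.52 -2.53] Fgx 0.64 open 0.097
world D [-47.786 244.152 -30.264] rotvec [0.024 0.    0.004] rows 5
[  6.1  -4.9 -49.5] [0.005 0.    0.001]
[  6.1  -5.1 -49.5] [0.005 0.    0.001]
[  6.1  -5.4 -49.5] [0.005 0.    0.001]
[  6.1  -5.6 -49.4] [0.005 0.    0.001]
[  6.1  -5.9 -49.4] [0.005 0.    0.001]
```

View pics/t10.png

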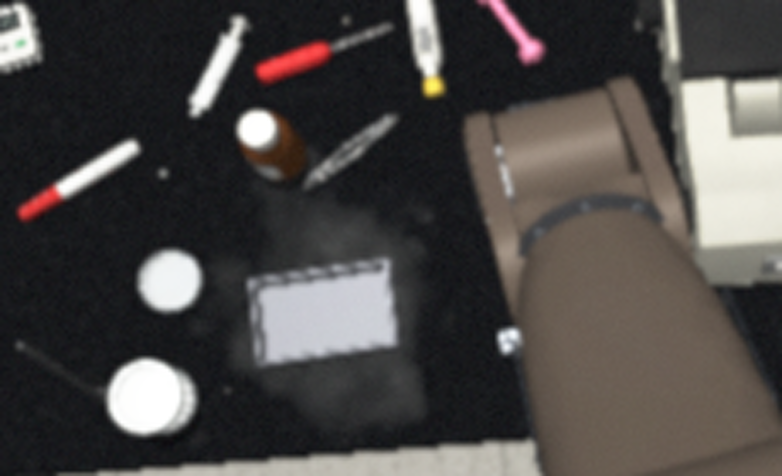

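{"name": "jog_arm", "arguments": {
  "deltas": [0, -5, -49, 0.005, 0, 0.001, 0, 2, -5, -49, 0.005, 0, 0.001, 0, 4, -5, -49, 0.005, 0, 0, 0, 4, -5, -49, 0.005, 0, 0, 0, 4, -5, -40, 0.005, 0, 0, 0, 0, 0, 0, 0, 0, 0, 0]
}}

```text
t: 12.02
eef_pos: [501.2, 402.8, 300.7]
tcp_rot: [-1.189, 1.555, -2.694]
ft_force: [-0.0, -0.6, -1.2]
opening: 0.096
```

```bash
python3 go.py 501.5 409 60 0.07
```

```text
t 12.03 tip [498.5 401.5 110.8] gauge xy -27.2 241.4 F [-0.01 -0.64 -1.25] Fgx -0.07 open 0.096
world D [  0.288   6.188 -50.742] rotvec [-0.004  0.006  0.015] rows 1
[50.7  1.4 -6.5] [-0.004  0.006  0.015]
```

{"name": "jog_arm", "arguments": {
  "deltas": [15, 1, -5, -0.004, 0.006, 0.015, 0, 25, 0, -1, 0, 0, 0, 0, 8, 0, 0, 0, 0, 0, 0, 0, 0, 0, 0, 0, 0, 0]
}}

```text
t: 12.52
eef_pos: [501.7, 406.5, 247.7]
tcp_rot: [-0.957, 1.565, -2.458]
ft_force: [-0.6, -0.6, -1.2]
opening: 0.098
```

```bash
python3 go.py 501.5 409 10 0.07; python3 -c "
from h import *
c=cam('side');save(c,'s11.png',(200,160,310,290),5)"
```

```text
t 12.53 tip [500.9 405.8  57.7] gauge xy -24.4 245.5 F [-0.56 -0.57 -1.16] Fgx -0.61 open 0.098
world D [ -0.237   2.477 -47.741] rotvec [-0.     0.003  0.005] rows 1
[47.7  0.2 -2.6] [-0.     0.003  0.005]
```

View pics/s11.png

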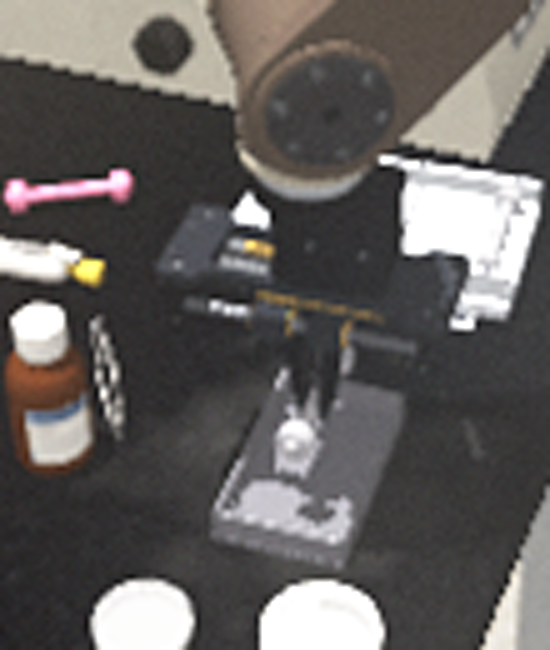

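{"name": "jog_arm", "arguments": {
  "deltas": [20, 0, -2, 0, 0.003, 0.005, 0, 15, 0, 0, 0, 0, 0, 0, 8, 0, 0, 0, 0, 0, 0, 0, 0, 0, 0, 0, 0, 0]
}}

```text
t: 13.08
eef_pos: [502.6, 408.0, 206.4]
tcp_rot: [1.975, 1.566, 0.473]
ft_force: [-0.2, 0.9, -1.8]
opening: 0.098
```

```bash
python3 go.py 501.5 409 8 0.07
```

```text
t 13.07 tip [503.4 408.4  16.4] gauge xy -21.6 247.9 F [-0.2   0.9  -1.77] Fgx -0.11 open 0.098
world D [-1.115  0.964 -8.435] rotvec [-0.001 -0.002 -0.004] rows 1
[ 8.4 -1.1 -1. ] [-0.001 -0.002 -0.004]
```

{"name": "jog_arm", "arguments": {
  "deltas": [5, -1, 0, 0, -0.002, -0.004, 0, 3, 0, 0, 0, 0, 0, 0, 0, 0, 0, 0, 0, 0, 0]
}}

```text
t: 13.45
eef_pos: [501.7, 408.1, 199.0]
tcp_rot: [1.84, 1.57, 0.338]
ft_force: [0.8, 0.8, -1.1]
opening: 0.096
```

```bash
python3 go.py 501.5 409 7 0.07
```

```text
t 13.45 tip [501.9 408.2   9. ] gauge xy -23.1 247.7 F [ 0.82  0.84 -1.09] Fgx 0.90 open 0.096
world D [-0.245  0.902 -1.967] rotvec [-0.001 -0.    -0.001] rows 1
[ 2.  -0.2 -0.9] [-0.001 -0.    -0.001]
```

{"name": "jog_arm", "arguments": {
  "deltas": [1.5, 0, 0, 0, 0, 0, 0, 0, 0, 0, 0, 0, 0, 0, 0, 0, 0, 0, 0, 0, 0.14, 0, 0, 0, 0, 0, 0, 0.2, 0, 0, 0, 0, 0, 0, 0.3, 0, 0, 0, 0, 0, 0, 0.3]
}}

```text
t: 14.2
eef_pos: [501.9, 408.2, 198.2]
tcp_rot: [1.985, 1.568, 0.483]
ft_force: [0.8, -0.7, -0.6]
opening: 0.289
```

{"name": "jog_arm", "arguments": {
  "deltas": [-8, 0, 0, 0, 0, 0, 0.3, -30, 0, 0, 0, 0, 0, 0.3, -50, 0, 0, 0, 0, 0, 0.3, -40, 0, 0, 0, 0, 0, 0.28, 0, 0, 0, 0, 0, 0, 0.28]
}}

```text
t: 14.82
eef_pos: [501.6, 408.1, 331.9]
tcp_rot: [2.002, 1.568, 0.5]
ft_force: [-0.0, -0.3, -0.3]
opening: 0.281
```

```bash
python3 go.py 457.2 154.9 100 ; python3 -c "
from h import *
c=cam('side');save(c,'s12.png',(200,160,310,290),5)"
```

```text
t 14.82 tip [502.1 408.4 141.9] gauge xy -22.9 247.9 F [-0.04 -0.32 -0.33] Fgx -0.07 open 0.281
world D [ -44.406 -253.188  -41.861] rotvec [-0.025 -0.001 -0.003] rows 5
[  8.3 -12.4  49.9] [-0.005 -0.    -0.001]
[  8.3 -12.6  49.9] [-0.005 -0.    -0.001]
[  8.3 -12.9  49.8] [-0.005 -0.    -0.001]
[  8.3 -13.1  49.7] [-0.005 -0.    -0.001]
[  8.4 -13.3  49.7] [-0.005 -0.    -0.001]
```

View pics/s12.png

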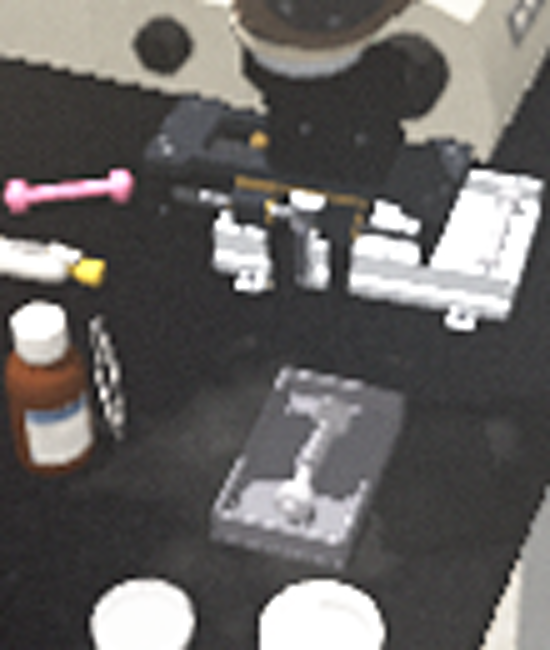

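{"name": "jog_arm", "arguments": {
  "deltas": [0, -12, 50, -0.005, 0, -0.001, 0.28, 6, -13, 50, -0.005, 0, -0.001, 0.28, 8, -13, 50, -0.005, 0, 0, 0.28, 8, -13, 50, -0.005, 0, 0, 0.28, 8, -13, 45, -0.005, 0, 0, 0.28, 0, 0, 0, 0, 0, 0, 0.28]
}}

```text
t: 15.62
eef_pos: [453.4, 151.5, 293.8]
tcp_rot: [-1.416, 1.56, -2.891]
ft_force: [0.1, 0.1, -0.3]
opening: 0.281
```

```bash
python3 go.py 456.6 155.1 60
```

```text
t 15.62 tip [451.4 151.  103.9] gauge xy -97.6 -3.6 F [ 0.12  0.05 -0.27] Fgx 0.13 open 0.281
world D [  3.236   3.633 -43.845] rotvec [0.002 0.002 0.011] rows 1
[43.8  4.  -3.4] [0.002 0.002 0.011]
```

{"name": "jog_arm", "arguments": {
  "deltas": [20, 3, -3, 0.002, 0.002, 0.011, 0.28, 20, 0, 0, 0, 0, 0, 0.28, 0, 0, 0, 0, 0, 0, 0.28]
}}

```text
t: 16.0
eef_pos: [456.2, 155.6, 251.6]
tcp_rot: [-1.962, 1.57, 2.843]
ft_force: [0.0, -1.3, -0.2]
opening: 0.28
```

```bash
python3 go.py 456.6 155.1 25; python3 -c "
from h import *
c=cam('side');save(c,'s13.png',(225,150,325,240),7)"
```

```text
t 16.00 tip [456.  155.6  61.6] gauge xy -92.6 0.6 F [ 0.05 -1.28 -0.18] Fgx -0.08 open 0.28
world D [  0.425  -0.472 -36.627] rotvec [-0.001 -0.     0.001] rows 1
[36.6  0.4  0.5] [-0.001 -0.     0.001]
```

View pics/s13.png

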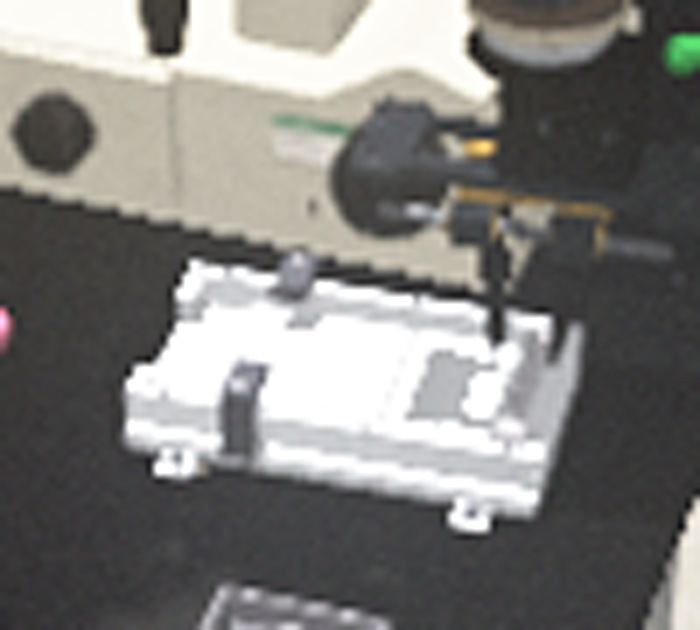

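Fingers straddle the second roller; the gate has sprung back. Descend.

{"name": "jog_arm", "arguments": {
  "deltas": [16, 0, 0.5, 0, 0, 0, 0.28, 12, 0, 0, 0, 0, 0, 0.28, 7, 0, 0, 0, 0, 0, 0.28, 0, 0, 0, 0, 0, 0, 0.28]
}}

```text
t: 16.55
eef_pos: [457.0, 156.4, 217.9]
tcp_rot: [1.886, 1.568, 0.409]
ft_force: [-0.9, -0.2, -0.7]
opening: 0.28
```

```bash
python3 go.py 456.6 155.1 25; python3 -c "
from h import *
c=cam('side');save(c,'s14.png',(225,150,325,240),7)"
```

```text
t 16.55 tip [457.5 156.6  27.9] gauge xy -91.0 1.4 F [-0.87 -0.2  -0.66] Fgx -0.88 open 0.28
world D [-0.375 -1.258 -2.894] rotvec [ 0.    -0.001 -0.003] rows 1
[ 2.9 -0.5  1.2] [ 0.    -0.001 -0.003]
```

View pics/s14.png

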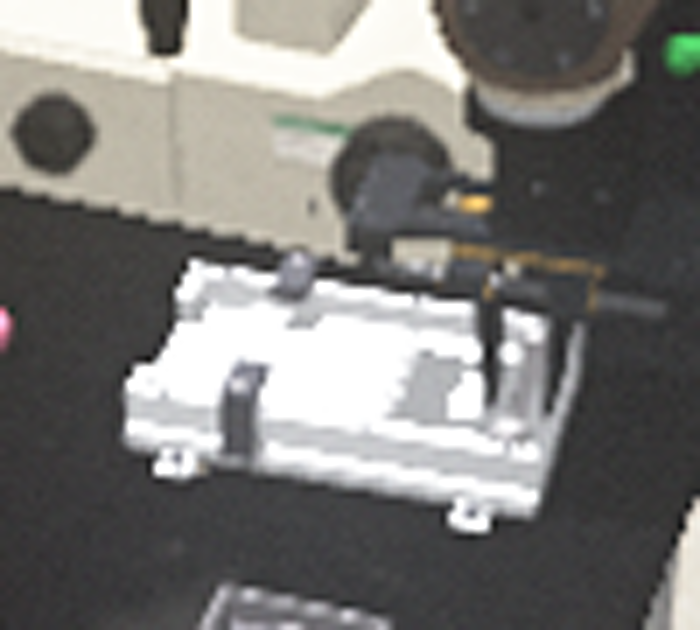

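{"name": "jog_arm", "arguments": {
  "deltas": [3.5, 0, 1, 0, -0.001, -0.003, 0.24, 0, 0, 0, 0, 0, 0, 0.2, 0, 3, 0, 0, 0, 0, 0.2, 0, 6, 0, 0, 0, 0, 0.2, 0, 9, 0, 0, 0, 0, 0.2, 0, 10, 0, 0, 0, 0, 0.2, 0, 10, 0, 0, 0, 0, 0.2, 0, 10, 0, 0, 0, 0, 0.2, 0, 6, 0, 0, 0, 0, 0.2, 0, 3, 0, 0, 0, 0, 0.2]
}}

```text
t: 17.85
eef_pos: [518.6, 161.0, 215.4]
tcp_rot: [1.594, 1.569, 0.118]
ft_force: [-0.7, -0.1, -0.4]
opening: 0.201
```

```bash
python3 go.py 566.6 165.1 24.5; python3 -c "
from h import *
c=cam('side');save(c,'s15.png',(225,150,325,240),7)"
```

```text
t 17.85 tip [519.  161.1  25.4] gauge xy -29.3 0.1 F [-0.66 -0.06 -0.42] Fgx -0.66 open 0.201
world D [48.002  4.076 -0.865] rotvec [ 0.    -0.    -0.002] rows 1
[ 1.  48.2  0.4] [ 0.    -0.    -0.002]
```

View pics/s15.png

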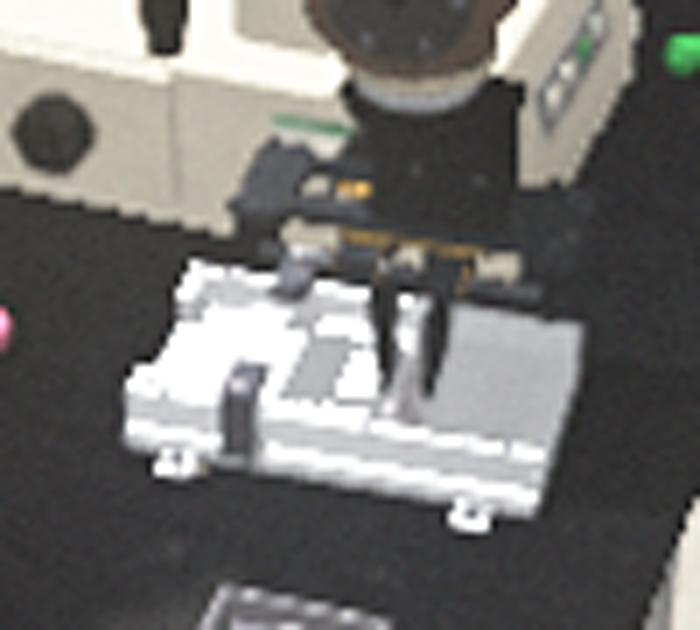

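{"name": "jog_arm", "arguments": {
  "deltas": [1, 4, 0, 0, 0, -0.002, 0.2, 0, 8, 0, 0, 0, 0, 0.2, 0, 9, 0, 0, 0, 0, 0.2, 0, 9, 0, 0, 0, 0, 0.2, 0, 9, 0, 0, 0, 0, 0.2, 0, 7, 0, 0, 0, 0, 0.2, 0, 4, 0, 0, 0, 0, 0.2, 0, 2, 0, 0, 0, 0, 0.2]
}}

```text
t: 18.9
eef_pos: [574.0, 166.3, 214.2]
tcp_rot: [-1.699, 1.571, 3.108]
ft_force: [-0.5, -0.0, 0.6]
opening: 0.2
```

{"name": "jog_arm", "arguments": {
  "deltas": [0, 3, 0, 0, 0, 0, 0.2, 0, 3, 0, 0, 0, 0, 0.2, 0, 0, 0, 0, 0, 0, 0.2]
}}

```text
t: 19.27
eef_pos: [580.2, 166.9, 214.2]
tcp_rot: [-1.584, 1.57, -3.061]
ft_force: [0.1, -0.6, -0.4]
opening: 0.2
```

{"name": "jog_arm", "arguments": {
  "deltas": [0, 3, 0, 0, 0, 0, 0.2, 0, 3, 0, 0, 0, 0, 0.2, 0, 0, 0, 0, 0, 0, 0.2]
}}

```text
t: 19.65
eef_pos: [586.5, 167.5, 214.2]
tcp_rot: [-1.612, 1.57, -3.089]
ft_force: [-0.0, 0.5, -0.1]
opening: 0.199
```

```bash
python3 go.py 566.6 165.1 24.5
```

```text
t 19.65 tip [586.4 167.5  24.2] gauge xy 38.4 0.2 F [-0.02  0.47 -0.06] Fgx 0.03 open 0.199
world D [-19.933  -2.384   0.262] rotvec [ 0.    -0.     0.001] rows 1
[ -0.2 -20.1   0.5] [ 0.    -0.     0.001]
```

No resistance where the first began to catch; continue under the gate in small steps.

{"name": "jog_arm", "arguments": {
  "deltas": [0, 2, 0, 0, 0, 0, 0.2, 0, 2, 0, 0, 0, 0, 0.2, 0, 0, 0, 0, 0, 0, 0.2]
}}

```text
t: 20.02
eef_pos: [590.8, 167.9, 214.2]
tcp_rot: [-1.56, 1.57, -3.036]
ft_force: [0.5, -0.6, -0.7]
opening: 0.201
```

{"name": "jog_arm", "arguments": {
  "deltas": [0, 2, 0, 0, 0, 0, 0.2, 0, 2, 0, 0, 0, 0, 0.2, 0, 0, 0, 0, 0, 0, 0.2]
}}

```text
t: 20.4
eef_pos: [595.0, 168.3, 214.2]
tcp_rot: [-1.54, 1.57, -3.017]
ft_force: [-0.0, 0.3, 0.2]
opening: 0.2
```

{"name": "jog_arm", "arguments": {
  "deltas": [0, 3, 0, 0, 0, 0, 0.2, 0, 3, 0, 0, 0, 0, 0.2, 0, 0, 0, 0, 0, 0, 0.2]
}}

```text
t: 20.78
eef_pos: [601.4, 168.9, 214.2]
tcp_rot: [-1.566, 1.57, -3.042]
ft_force: [-0.1, 1.0, -0.8]
opening: 0.201
```

```bash
python3 go.py 566.6 165.1 24.5;  python3 -c "
from h import *
c=cam('side');save(c,'s16.png',(225,150,325,240),7)"
```

```text
t 20.77 tip [601.3 168.9  24.2] gauge xy 53.4 0.2 F [-0.14  1.   -0.77] Fgx -0.04 open 0.201
world D [-34.85   -3.776   0.298] rotvec [0.    0.    0.001] rows 1
[ -0.3 -35.1   0.5] [0.    0.    0.001]
```

View pics/s16.png

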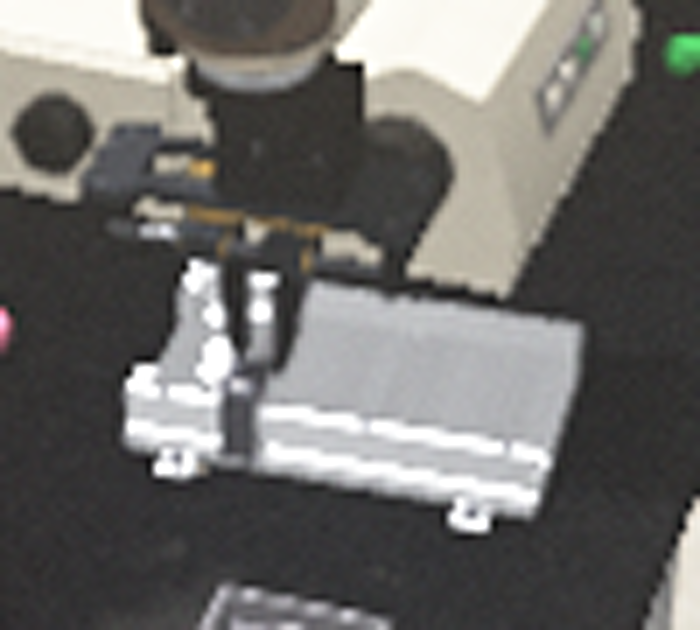

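{"name": "jog_arm", "arguments": {
  "deltas": [0, 3, 0, 0, 0, 0, 0.2, 0, 4, 0, 0, 0, 0, 0.2, 0, 4, 0, 0, 0, 0, 0.2, 0, 4, 0, 0, 0, 0, 0.2, 0, 0, 0, 0, 0, 0, 0.2]
}}

```text
t: 21.45
eef_pos: [617.4, 170.4, 214.2]
tcp_rot: [-1.566, 1.57, -3.043]
ft_force: [0.1, 0.7, -0.9]
opening: 0.202
```

{"name": "jog_arm", "arguments": {
  "deltas": [0, 3, 0, 0, 0, 0, 0.2, 0, 3, 0, 0, 0, 0, 0.2, 0, 3, 0, 0, 0, 0, 0.2, 0, 0, 0, 0, 0, 0, 0.2]
}}

```text
t: 21.95
eef_pos: [626.9, 171.3, 214.1]
tcp_rot: [-1.555, 1.57, -3.031]
ft_force: [-0.4, 0.0, 0.1]
opening: 0.197
```

```bash
python3 go.py 566.6 165.1 24.5;  python3 -c "
from h import *
c=cam('side');save(c,'s17.png',(225,150,325,240),7)"
```

```text
t 21.95 tip [626.8 171.3  24.1] gauge xy 79.0 0.2 F [-0.38  0.05  0.09] Fgx -0.37 open 0.197
world D [-60.348  -6.186   0.401] rotvec [0.    0.    0.001] rows 2
[ -0.2 -30.3   0.2] [0. 0. 0.]
[ -0.2 -30.3   0.2] [0. 0. 0.]
```

View pics/s17.png

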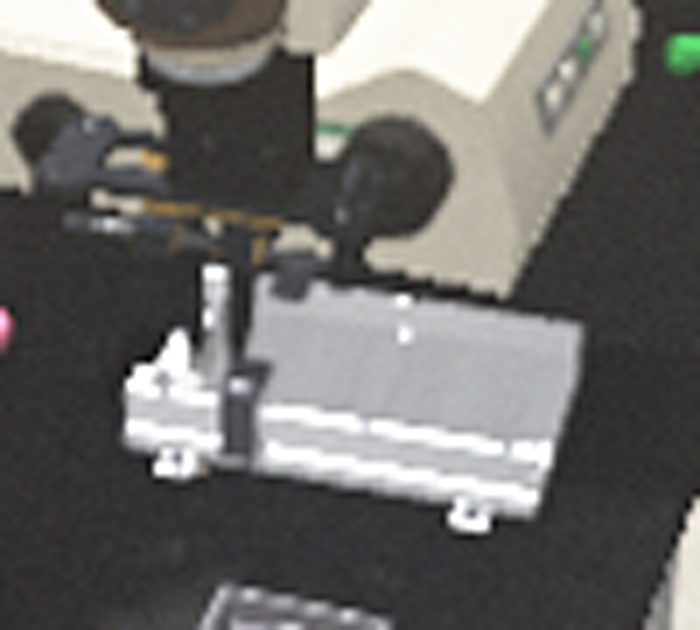

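{"name": "jog_arm", "arguments": {
  "deltas": [0, 3, 0, 0, 0, 0, 0.2, 0, 3, 0, 0, 0, 0, 0.2, 0, 2, 0, 0, 0, 0, 0.2, 0, 2, 0, 0, 0, 0, 0.2, 0, 0, 0, 0, 0, 0, 0.2]
}}

```text
t: 22.62
eef_pos: [637.4, 172.3, 214.1]
tcp_rot: [-1.557, 1.57, -3.033]
ft_force: [0.1, -0.6, -0.4]
opening: 0.2
```

```bash
python3 go.py 566.6 165.1 24.5;  python3 -c "
from h import *
c=cam('side');save(c,'s18.png',(225,150,325,240),7)"
```

```text
t 22.62 tip [637.2 172.3  24.1] gauge xy 89.4 0.2 F [ 0.14 -0.57 -0.37] Fgx 0.08 open 0.2
world D [-70.836  -7.192   0.433] rotvec [0.    0.    0.001] rows 2
[ -0.2 -35.6   0.2] [0.    0.    0.001]
[ -0.2 -35.6   0.3] [0.    0.    0.001]
```

View pics/s18.png

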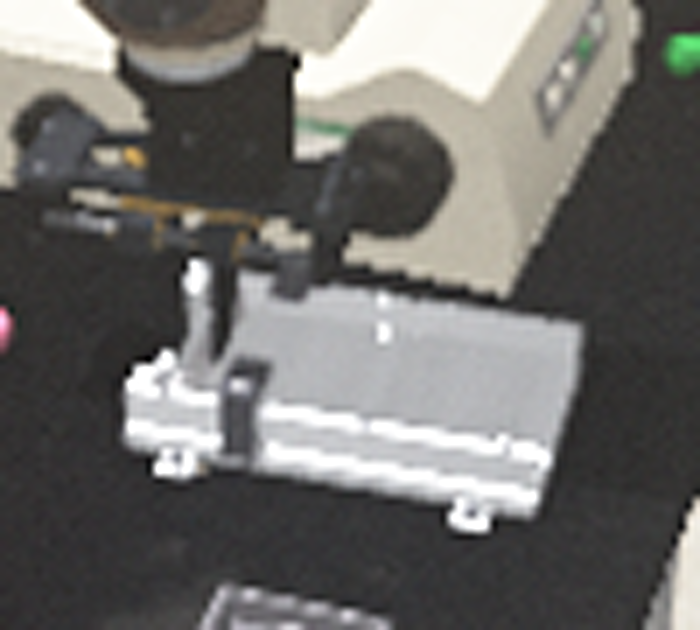

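{"name": "jog_arm", "arguments": {
  "deltas": [0, 2, 0, 0, 0, 0, 0.2, 0, 0, 0, 0, 0, 0, 0.2]
}}

```text
t: 22.92
eef_pos: [639.4, 172.5, 214.1]
tcp_rot: [-1.533, 1.569, -3.01]
ft_force: [-0.3, 0.6, -0.5]
opening: 0.199
```

{"name": "jog_arm", "arguments": {
  "deltas": [0, 2, 0, 0, 0, 0, 0.2, 0, 0, 0, 0, 0, 0, 0.2]
}}

```text
t: 23.18
eef_pos: [641.5, 172.7, 214.1]
tcp_rot: [-1.539, 1.57, -3.015]
ft_force: [0.1, 0.5, -0.2]
opening: 0.2
```

```bash
python3 go.py 566.6 165.1 24.5;  python3 -c "
from h import *
c=cam('side');save(c,'s19.png',(225,150,325,240),7);st()"
```

```text
t 23.18 tip [641.3 172.7  24.1] gauge xy 93.5 0.2 F [ 0.06  0.54 -0.25] Fgx 0.11 open 0.2
world D [-74.931  -7.609   0.404] rotvec [0.    0.    0.001] rows 2
[ -0.2 -37.7   0.3] [0.    0.    0.001]
[ -0.2 -37.7   0.3] [0.    0.    0.001]
t 23.23 tip [641.2 172.7  24.1] gauge xy 93.4 0.2 F [0.41 0.46 0.31] Fgx 0.45 open 0.202
```

View pics/s19.png

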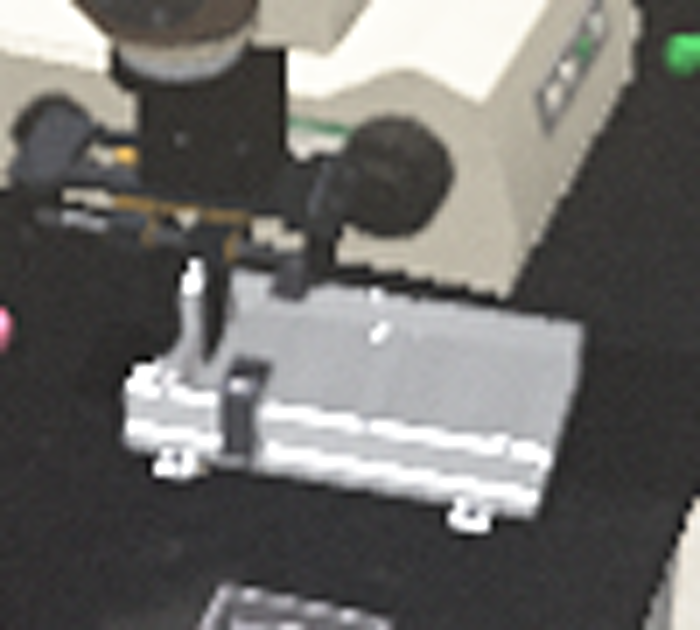

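{"name": "jog_arm", "arguments": {
  "deltas": [0, 0, 0, 0, 0, 0, 0.28, 0, 0, 0, 0, 0, 0, 0.28, -10, 0, 0, 0, 0, 0, 0.28, -30, 0, 0, 0, 0, 0, 0.28, -40, 0, 0, 0, 0, 0, 0.28, -20, -20, -20, 0, 0, 0, 0.28, 0, -50, -20, 0, 0, 0, 0.28, 0, -40, 0, 0, 0, 0, 0.28, 0, 0, 0, 0, 0, 0, 0.28]
}}

```text
t: 24.35
eef_pos: [525.1, 202.8, 321.7]
tcp_rot: [1.916, 1.568, 0.439]
ft_force: [1.2, -0.5, 0.1]
opening: 0.281
```

```bash
python3 -c "
from h import *
st();c=cam('side');save(c,'s20.png',(200,150,325,290),5);c=cam('top');save(c,'t20.png',(90,130,320,270),3.4)"
```

```text
t 24.35 tip [525.6 203.  131.7] gauge xy -18.9 41.3 F [ 1.21 -0.48  0.08] Fgx 1.16 open 0.281
```

View pics/s20.png

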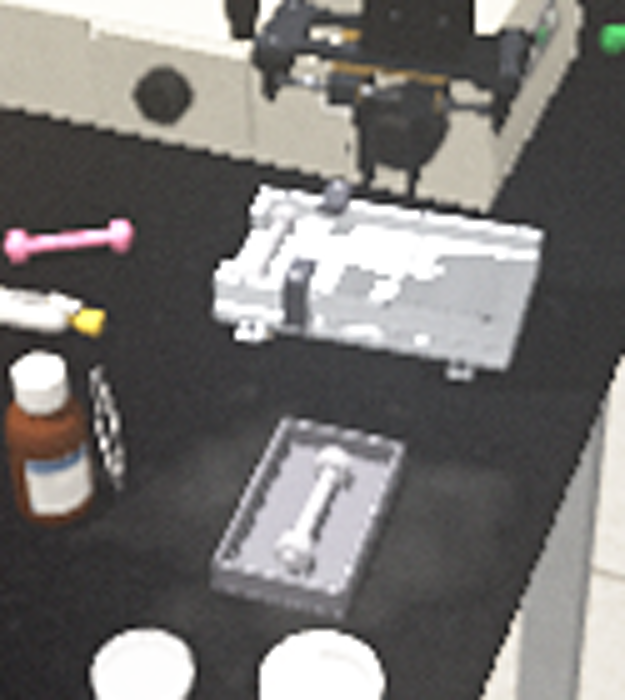

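View pics/t20.png

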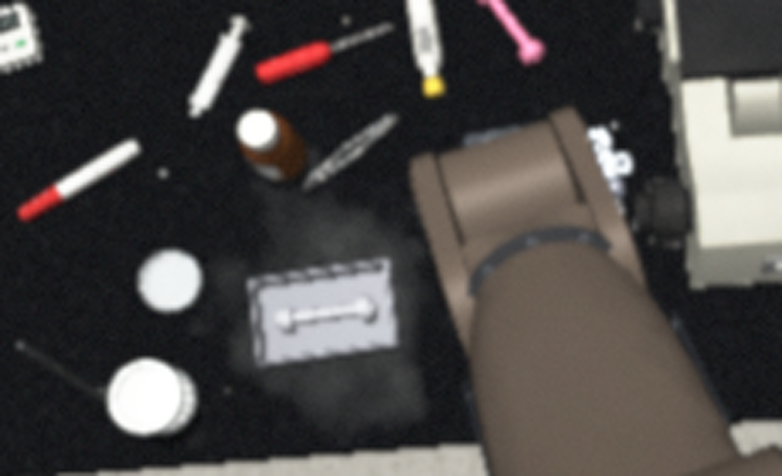

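Run:
```python
from h import *
c=cam("side"); x0,y0,f=240,182,11
im=cv2.resize(c["image"][y0:228,x0:310,::-1],None,fx=f,fy=f,interpolation=cv2.INTER_CUBIC)
im=cv2.convertScaleAbs(im,alpha=1.6,beta=-150)
g=lambda x,y,z:np.r_[G0+x*GX+y*GY,z]
def dot(P,col):
    for u,v in proj(c,P): cv2.circle(im,(int((u-x0+.5)*f),int((v-y0+.5)*f)),3,col,-1)
dot([g(88,y,24) for y in(-50,0,50)],(0,255,0)); dot([g(70,y,30) for y in(-50,0,50)],(0,0,255))
dot([g(112,y,20) for y in(-53,0,53)],(255,0,0))
cv2.imwrite("pics/s21.png",im)
```

```text
(no output)
```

View pics/s21.png

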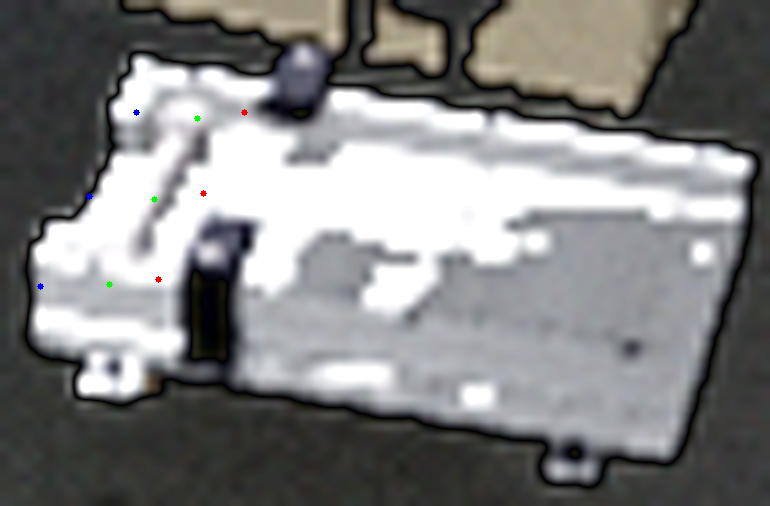

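```bash
python3 go.py 430 300 190 0.094 4
```

```text
t 24.50 tip [528.5 202.9 131.1] gauge xy -15.9 40.9 F [0.39 0.91 0.8 ] Fgx 0.48 open 0.277
world D [-97.81  97.34  58.93] rotvec [-0.001 -0.001 -0.004] rows 4
[-14.8 -22.  -26.5] [-0.    -0.    -0.001]
[-14.8 -22.  -26.5] [-0.    -0.    -0.001]
[-14.8 -22.1 -26.5] [-0.    -0.    -0.001]
[-14.7 -22.1 -26.5] [-0.    -0.    -0.001]
```

{"name": "jog_arm", "arguments": {
  "deltas": [-20, -15, -20, 0, 0, 0, 0.28, -15, -22, -30, 0, 0, 0, 0.28, -15, -22, -30, 0, 0, 0, 0.28, -15, -22, -30, 0, 0, 0, 0.28, 0, -10, -10, 0, 0, 0, 0.28, 0, 0, 0, 0, 0, 0, 0.28]
}}

```text
t: 25.25
eef_pos: [430.1, 316.5, 386.5]
tcp_rot: [1.859, 1.565, 0.376]
ft_force: [0.4, 0.2, 0.4]
opening: 0.279
```

Run:
```python
from h import *
st()
c=cam("top")
save(c,"t22.png",(90,130,320,270),3.4)
x0,y0,f=226,160,8
im=cv2.resize(c["image"][y0:225,x0:290,::-1],None,fx=f,fy=f,interpolation=cv2.INTER_CUBIC)
im=cv2.convertScaleAbs(im,alpha=1.6,beta=-150)
g=lambda x,y,z:np.r_[G0+x*GX+y*GY,z]
def dot(P,col):
    for u,v in proj(c,P): cv2.circle(im,(int((u-x0+.5)*f),int((v-y0+.5)*f)),3,col,-1)
dot([g(88,y,24) for y in(-50,0,50)],(0,255,0)); dot([g(70,y,30) for y in(-50,0,50)],(0,0,255))
cv2.imwrite("pics/t21.png",im)
```

```text
t 25.25 tip [431.1 316.9 196.5] gauge xy -102.2 163.5 F [0.4  0.17 0.38] Fgx 0.42 open 0.279
```

View pics/t21.png

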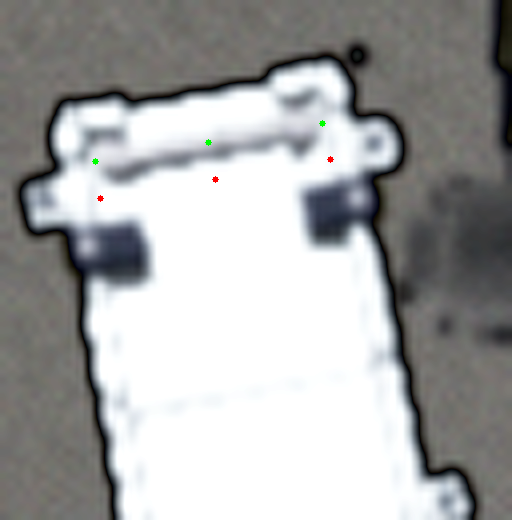

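View pics/t22.png

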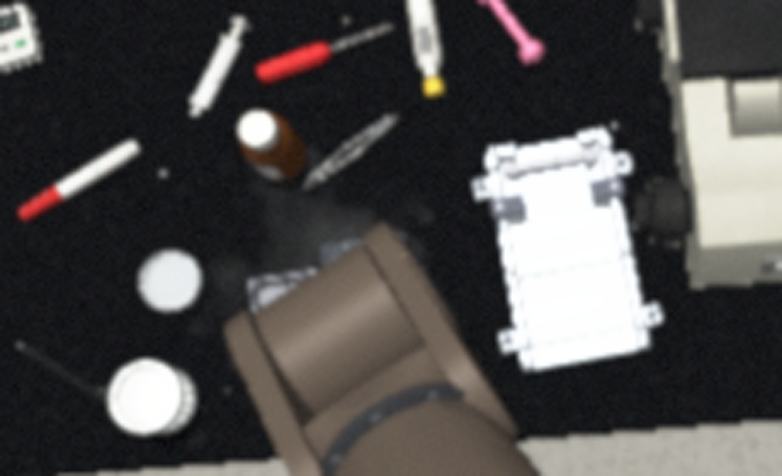

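```bash
python3 -c "
from h import *
st(); print(env.job_done())"
```

```text
t 25.30 tip [431.5 316.6 196.5] gauge xy -101.8 163.1 F [ 0.3  -0.75 -0.17] Fgx 0.23 open 0.278
the job is handed in; nothing more can be done
None
```

I tested both rollers in the order asked, and the job was handed in at 25.3 s of the 64 s allowed.

- **Roller nearer the gate (faulty):** I rolled it to the gate, where it caught with about 2.6 N of resistance (single readings up to 3.5 N). I drew it back about 40 mm, lifted it out and laid it in the grey tray.
- **Second roller (sound):** It rolled under the lips with no resistance above the sensor noise of about 1 N. I rolled it on until it dropped into the trough.

**Last checks:**
- The side and top pictures after I let go of the faulty roller show it lying flat inside the tray.
- The last top picture shows the sound roller square across the trough, within about 2 mm of the expected line. I judged that it had dropped from where it lay, since its height could not be measured directly.
- The gate was back in place, and the bottle, pot and dish stood where they were at the start.
- The gripper was about 196 mm above the table, touching nothing.

**One disagreement:** the faulty roller caught about 6 mm further along than my first picture estimate of the lip position. This did not affect the result, because I stopped on the measured force and the picture at that moment showed the gate slightly displaced.

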